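# Put the doming set back in its fitted tray

## Task

Put the doming set away in its wooden tray: lay each of the three steel ball-ended punches flat in the cradle whose ball well fits its ball, ball in the well and tail in the channel, and set the brass dapping cube flat in the cradle with the square well. The flat-faced punch with the red shank and the wooden punch belong to other sets: leave them lying where they are.

Things in the scene. Friction and masses are not known exactly. Their poses are not given: they have to be found in the camera images.
- punch_large: steel doming punch, 36 mm ball on a 10 mm square shank, 120 mm long, lying down, balanced on ball and tail end (shank slopes slightly to the tail). Origin: where to grip the shank from above, on its axis, 42 mm behind the ball's centre, 60 mm ahead of the tail end, 13 mm above what it lies on. x: level, tail to ball; z up
- punch_medium: steel doming punch, 26 mm ball on a 10 mm square shank, 115 mm long, lying down, balanced on ball and tail end (shank slopes slightly to the tail). Origin: where to grip the shank from above, on its axis, 42 mm behind the ball's centre, 60 mm ahead of the tail end, 10 mm above what it lies on. x: level, tail to ball; z up
- punch_small: steel doming punch, 16 mm ball on a 10 mm square shank, 110 mm long, lying down, balanced on ball and tail end (shank slopes slightly to the tail). Origin: where to grip the shank from above, on its axis, 42 mm behind the ball's centre, 60 mm ahead of the tail end, 7 mm above what it lies on. x: level, tail to ball; z up
- dapping_cube: brass dapping cube, 42 mm a side, with round hollows in its faces, 0.42 kg, standing among the punches (any other brass cube at the far side of the bench is not meant). Origin: centre of its underside, z up, x and y square to its faces; grip it across two faces.
- flat_punch: look-alike that stays out: steel punch with the same 10 mm square shank, 50 mm of it painted red, but its head is a flat-faced disc, 34 mm across and 14 mm thick, not a ball. Origin on the shank's axis 42 mm behind the middle of the head, x towards the head.
- boxwood_punch: look-alike that stays out: punch wholly of brown wood with a 26 mm ball and 10 mm square shank. Origin on the shank's axis 42 mm behind the ball's centre, x towards the ball.
- cradle_large: light-wood cradle 65 x 145 mm with a ball well 45 mm wide (cheeks 24 mm high) at its far (+x) end, a tail channel 22 mm wide (15 mm high) at -x, bevelled edges, a 60 mm open finger gap between. Origin: ball well's nominal centre on the blue felt floor, 9 mm above the bench; x: tail to ball, z up. Punch home: its origin at x -42, y 0 mm, x axes alike; play 8 mm lengthwise, 4 mm sideways
- cradle_medium: light-wood cradle 65 x 145 mm with a ball well 35 mm wide (cheeks 24 mm high) at its far (+x) end, a tail channel 22 mm wide (15 mm high) at -x, bevelled edges, a 60 mm open finger gap between. Origin: ball well's nominal centre on the blue felt floor, 9 mm above the bench; x: tail to ball, z up. Punch home: its origin at x -42, y 0 mm, x axes alike; play 8 mm lengthwise, 4 mm sideways
- cradle_small: light-wood cradle 65 x 145 mm with a ball well 25 mm wide (cheeks 24 mm high) at its far (+x) end, a tail channel 22 mm wide (15 mm high) at -x, bevelled edges, a 60 mm open finger gap between. Origin: ball well's nominal centre on the blue felt floor, 9 mm above the bench; x: tail to ball, z up. Punch home: its origin at x -42, y 0 mm, x axes alike; play 8 mm lengthwise, 4 mm sideways
- cradle_cube: fourth cradle, same size, with a 58 mm square well (sides 14 mm high, end lips 12 mm, 27 mm finger room beyond each lip) whose centre is at x -42, y 0 mm. Origin on the felt, 9 mm above the bench; x away from the robot, z up. The four stand side by side in any order in a fixed dark tray 158 x 272 mm (ends 36 mm high, sides cut to 10 mm beside the finger gap)

How it is judged:
By the outcome, as a careful person would: the job done as asked, in the order asked, and still so for the second after the job is handed in, with the robot touching nothing.
It also fails if it takes over 109 s, if anything falls off the work surface, if the arm or the gripper's body presses on something with over 40 N, if the wrist force passes 120 N, or if a joint passes its speed limit or range.

## Robot

A 7-joint arm with a two-finger parallel gripper is mounted at the origin on a cart in front of the work surface, level with it; the furniture and walls round the work are solid. World frame = base frame: x ahead of the robot, y to its left, z up, the work surface at z = 0. Lengths are in m, angles in rad, forces in N, time in s.
With the tool pointing down it reaches from about 0.425 to 0.8 m from the base axis. Payload 8.3 kg.
Tool frame: the origin (TCP) lies where the fingers leave the gripper's body, on its centre line; the fingertips stand 73 mm ahead of it and the grasp point (between the pads) lies 54 mm ahead of it; z points along the fingers, y is the direction in which the jaws open and shut (so a half turn about z gives the same grasp; the last joint's range is limited). The gripper opens to 85 mm and grips with 20 to 120 N. Pads are 22 mm wide; open, the fingers measure 114 mm over their backs; the gripper's body (76 mm by 85 mm) begins 54 mm behind the grasp point. The pads swing forward as they close: fully open they stand 13 mm farther back than shut.
Start: joints at [-1.294, 0.383, 0.016, 1.37, -0.006, 1.388, -0.046], TCP at [0.208, 0.589, 0.304] pointing down, gripper open.
Joint ranges: [-2.95, 2.95], [-0.25, 2.06], [-1.52, 1.56], [0.18, 2.33], [-1.44, 4.58], [0.02, 2.06], [-3.01, 3.01]. Speed limits (rad/s): [2.39, 2.39, 3.01, 3.01, 3.14, 3.14, 3.14].

## Interface

Orientations are given as a unit quaternion [x, y, z, w].
In Python, from workcell import read_state, snapshot, ctrl, nets gives the robot as it stands.
- The arm moves only by the tool send_rows, never from a script. Its argument "targets" is a list of rows, each an object of numbers: "hand": the finger opening in cm, from 0 to 8.54; "x", "y", "z": the shift along the tool's x, y, z in cm; "rx", "ry", "rz": the turn, a rotation vector about the tool's x, y, z in degrees. In form: [{"hand": .., "x": .., "y": .., "z": .., "rx": .., "ry": .., "rz": ..}, ...]. A call has exactly 10 rows; each row shifts and turns the commanded pose from where the row before left it, along the tool's axes as they then stand; what a row does not reach is not made up. A row lasts 1/12 s, in which the tool goes at most 41.7 mm and 7.16 degrees, less where a joint would pass 70% of its speed; a pose out of reach is approached as far as the arm can. A call is refused whole if a number of a shift passes 4.17 or a number of a turn 7.16, either way. A call with a gripper value outside its range is refused whole. The fingers move at their own pace and stop on an object; "squeeze" is the grip in N (left out, the last holds). Time passes only in rows, so rows that do not move let the fingers close, or fill a call up. It gives the time, the measured TCP pose, the force and the opening at its end, in the units of the state.
- read_state(): the state, without advancing time (a new reading comes with each control period).
- snapshot(name): name is "side" or "top"; returns a dict with "pixels" (480x640x3 uint8, blue, green, red), "depth" (480x640 float32, m along the optical axis (not along the pixel's ray), 0 where there is no reading), "camera_matrix" (3x3 intrinsics, pixels), "k1" (the pictures are not rectified: a ray, as slopes to the right and down, at radius r is drawn at 1 + k1 r^2 times it, then the intrinsics apply), "R" (3x3) and "t" (3): a world point X has camera coordinates R X + t. Camera axes: x right, y down, z forward; pixel columns grow to the right and rows downward; lengths in m; the calibration is good to about 2 mm. A picture is of the moment at which its call begins.
- ctrl.job_done(): hands the job in, once; it reports no verdict.
Trained networks look in the newest picture that a camera, given by its name, has taken for a name from the list of things; names that differ only in an ending like _2 or _b are one class to them, and where a whole thing is asked for, a point or a joint stands for the part that bears it (a point fixed in the world has none). Each returns a list of dicts, best first, with "score" (0 to 1); they miss things now and then, are a little off and sometimes report something else, mostly with a low value. They report only what shows in the picture. A call takes as long as a camera call.
- nets.spot_in(camera, target): "position" ([column, row] in pixels, amid what is visible of it).
- nets.place_of(camera, target): "position" ([column, row] in pixels: a listed point, or the origin of a listed thing).
The state is a dict: "t": time; "qpos": joint angles; "joint_vel": joint speeds; "joint_torque": joint torques, N m; "eef_pos": TCP position; "ee_rot": TCP orientation; "wrist_force": force on the tool from outside, world axes, zero at the start; "torque": the same for the moment, N m; "gripper_width": opening from 0.0 (shut) to 1.0 (fully open).
Only numpy, scipy, OpenCV 4.12 (cv2) and the standard library are available. Lean on these libraries where they do the work, as an engineer would, in place of code of your own. Each camera call takes 0.05 s, during which the arm holds its last target.

## Working session

There is one attempt and no reset: what is moved stays moved. The work goes in short steps, Python scripts to look and compute and a tool call to move; the robot and the scene stay as the last step left them, time stands still between calls to the robot, and variables do not carry over. Pictures are saved under pics/ and viewed, and the job is handed in when it is done.

Besides the shell and the picture viewer there is one more tool, called after ">>>" as name(argument=value, ...) on one line, values as JSON. send_rows: Moves the arm, as the interface text tells. Its arguments: {"type":"object","properties":{"targets":{"type":"array","items":{"type":"object","properties":{"hand":{"type":"number"},"x":{"type":"number"},"y":{"type":"number"},"z":{"type":"number"},"rx":{"type":"number"},"ry":{"type":"number"},"rz":{"type":"number"}}}},"squeeze":{"type":"number"}},"required":["targets"]}

```bash
ls; mkdir -p pics; python3 - <<'E'
from workcell import read_state, snapshot, ctrl, nets
import cv2, numpy as np
s=read_state(); print(s)
for n in ("side","top"):
    d=snapshot(n); cv2.imwrite(f"pics/{n}0.png",d["pixels"]); np.savez(f"{n}0.npz",**{k:d[k] for k in d})
    print(n,d["camera_matrix"],d["k1"],d["R"],d["t"])
    print((d["depth"]==0).mean())
E
```

```text
pics
{'t': 0.0, 'qpos': array([-1.29390529,  0.38425146,  0.01636998,  1.37118663, -0.00630058,
        1.38819439, -0.04647169]), 'joint_vel': array([-1.60601631e-04,  5.97891397e-05,  5.63265162e-04,  2.26123214e-03,
       -2.05501121e-04,  7.14824126e-04, -5.01947331e-04]), 'joint_torque': array([ 7.01349472e-04, -6.27602148e+01,  8.44612252e-01, -3.71812892e+01,
        1.65556121e-02,  1.41418606e-02, -4.30633492e-06]), 'eef_pos': array([0.20814481, 0.58892894, 0.3028557 ]), 'ee_rot': array([ 1.69032251e-01,  9.85610018e-01, -9.83787494e-04, -1.50831700e-04]), 'wrist_force': array([-1.13933512, -0.40204883, -0.48230835]), 'torque': array([-0.00519957,  0.06849273, -0.01311144]), 'gripper_width': 0.9979490895767649}
side [[476.83701397   0.         323.32685714]
 [  0.         476.83701397 246.78683969]
 [  0.           0.           1.        ]] 0.030527595982205953 [[ 0.96489059 -0.26264918  0.00124464]
 [-0.17887529 -0.66058681 -0.72912872]
 [ 0.19232725  0.70330681 -0.68437545]] [-0.50825376  0.1105191   1.02292325]
0.0040104166666666665
top [[551.74085657   0.         331.15847879]
 [  0.         551.74085657 242.73993763]
 [  0.           0.           1.        ]] -0.04437004160536597 [[ 0.02211813 -0.99975287 -0.0022344 ]
 [-0.99773265 -0.02193123 -0.06362846]
 [ 0.06356373  0.00363668 -0.99797116]] [-0.02070852  0.53350461  1.26893568]
0.003919270833333334
```

View pics/top0.png

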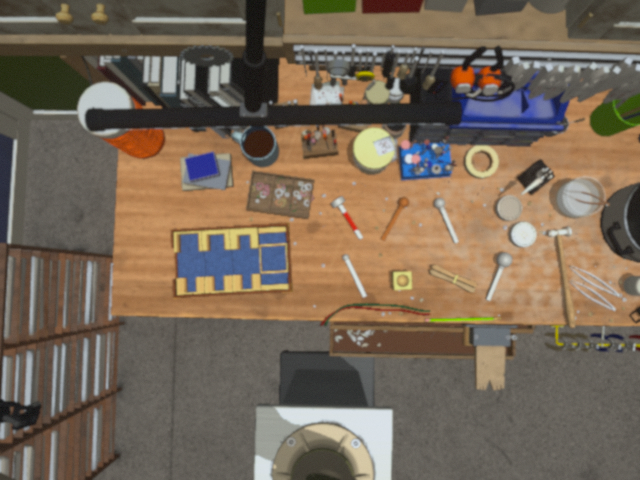

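View pics/side0.png

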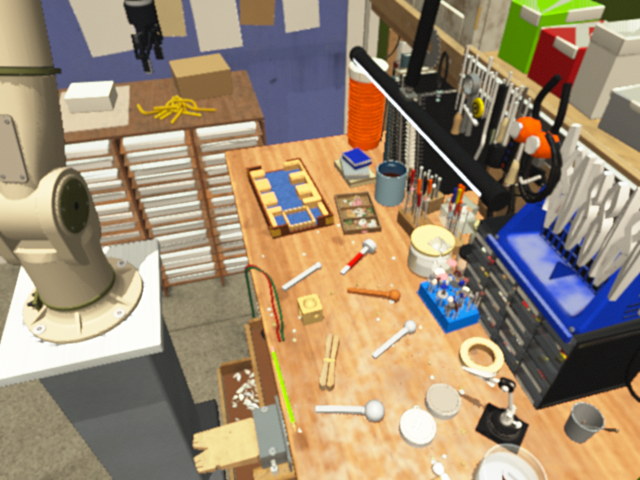

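```bash
cat > h.py <<'E'
import numpy as np, cv2
def und(d,uv):
    K=d["camera_matrix"];uv=np.atleast_2d(np.asarray(uv,float))
    p=(uv-[K[0,2],K[1,2]])/K[0,0]; q=p.copy()
    for _ in range(20): q=p/(1+float(d["k1"])*(q**2).sum(1,keepdims=True))
    return q
def plane(d,uv,z):
    q=und(d,uv); R=d["R"];t=d["t"]; c=-R.T@t
    r=np.c_[q,np.ones(len(q))]@R
    return c+r*((z-c[2])/r[:,2])[:,None]
def cloud(d):
    H,W=d["depth"].shape; u,v=np.meshgrid(np.arange(W),np.arange(H))
    q=und(d,np.c_[u.ravel(),v.ravel()]); dep=d["depth"].ravel()[:,None]
    P=(np.c_[q,np.ones(len(q))]*dep-d["t"])@d["R"]
    P[dep[:,0]==0]=np.nan
    return P.reshape(H,W,3)
def proj(d,X):
    X=np.atleast_2d(X); c=X@d["R"].T+d["t"]; p=c[:,:2]/c[:,2:]
    p=p*(1+float(d["k1"])*(p**2).sum(1,keepdims=True))
    K=d["camera_matrix"]; return p*K[0,0]+[K[0,2],K[1,2]]
def ortho(d,x0,x1,y0,y1,z,res=0.001):
    # rectified: row = x decreasing, col = y decreasing
    xs=np.arange(x1,x0,-res); ys=np.arange(y1,y0,-res)
    Y,X=np.meshgrid(ys,xs); uv=proj(d,np.c_[X.ravel(),Y.ravel(),np.full(X.size,z)]).astype(np.float32)
    m=uv.reshape(X.shape+(2,))
    return cv2.remap(d["pixels"],m[...,0].copy(),m[...,1].copy(),cv2.INTER_CUBIC)
E
python3 - <<'E'
from h import *
from workcell import nets
d=dict(np.load("top0.npz")); s=dict(np.load("side0.npz"))
for D,n in((d,"top"),(s,"side")):
    for t in "punch_large punch_medium punch_small dapping_cube flat_punch boxwood_punch cradle_large cradle_medium cradle_small cradle_cube".split():
        z={'punch_large':.013,'punch_medium':.01,'punch_small':.007,'dapping_cube':0,'flat_punch':.01,'boxwood_punch':.01}.get(t,.009)
        for r in nets.place_of(n,t)[:2]: print(n,t,np.round(r["position"],1),round(r["score"],2),plane(D,r["position"],z)[0].round(4))
P=cloud(d)
for u,v in [(232,235),(504,260),(402,280),(100,118),(254,90),(440,115),(254,50),(350,115)]: print(u,v,P[v,u].round(3))
E
cat >> h.py <<'E'
E
python3 - <<'E'
from h import *
d=dict(np.load("top0.npz")); s=dict(np.load("side0.npz"))
for D,n in((d,"t"),(s,"s")):
    o=ortho(D,.35,.65,-.36,.36,.01); cv2.imwrite(f"pics/or_{n}.png",o)
    o=ortho(D,.38,.6,.07,.37,.02,.0005); cv2.imwrite(f"pics/cr_{n}.png",o)
E
```

```text
top punch_large [496.7 273.9] 0.85 [ 0.4696 -0.3974  0.013 ]
top punch_medium [446.7 216.6] 0.85 [ 0.6019 -0.2795  0.01  ]
top punch_medium [276.3 238.9] 0.55 [0.5405 0.1199 0.01  ]
top punch_small [353.7 272.4] 0.69 [ 0.4661 -0.0632  0.007 ]
top dapping_cube [400.8 283.8] 0.75 [ 0.4418 -0.1748  0.    ]
top flat_punch [349.7 215.7] 0.74 [ 0.5989 -0.0511  0.01  ]
top boxwood_punch [350.6 218.1] 0.68 [ 0.5933 -0.0533  0.01  ]
top boxwood_punch [394.8 218.8] 0.66 [ 0.5939 -0.1572  0.01  ]
top cradle_large [188.2 246.8] 0.56 [0.5174 0.3271 0.009 ]
top cradle_medium [219.6 244.2] 0.65 [0.5251 0.2531 0.009 ]
top cradle_small [245.5 242.4] 0.82 [0.5307 0.1922 0.009 ]
top cradle_cube [273.4 241.2] 0.62 [0.535  0.1267 0.009 ]
side punch_large [347.3 410.9] 0.95 [ 0.4609 -0.3987  0.013 ]
side punch_medium [397.6 339.3] 0.94 [ 0.601  -0.2804  0.01  ]
side punch_small [302.  278.1] 0.57 [ 0.4588 -0.0697  0.007 ]
side punch_small [307.9 317.5] 0.16 [ 0.445  -0.1801  0.007 ]
side dapping_cube [309.5 315.4] 0.98 [ 0.4507 -0.1702  0.    ]
side dapping_cube [301.4 199. ] 0.31 [0.5254 0.2188 0.    ]
side flat_punch [361.3 259.4] 0.67 [ 0.6033 -0.051   0.01  ]
side boxwood_punch [374.4 291.8] 0.65 [ 0.5989 -0.1522  0.01  ]
side boxwood_punch [306.6 199.2] 0.63 [0.5358 0.2016 0.01  ]
side cradle_large [292.2 173.8] 0.76 [0.5247 0.3273 0.009 ]
side cradle_medium [297.6 186.6] 0.64 [0.5257 0.2639 0.009 ]
side cradle_cube [315.8 218. ] 0.77 [0.54   0.1213 0.009 ]
232 235 [0.546 0.22  0.033]
504 260 [ 0.502 -0.407  0.038]
402 280 [ 0.451 -0.174  0.03 ]
100 118 [0.742 0.43  0.29 ]
254 90 [0.751 0.119 0.432]
440 115 [ 0.755 -0.205  0.306]
254 50 [0.761 0.101 0.568]
350 115 [nan nan nan]
```

View pics/cr_t.png

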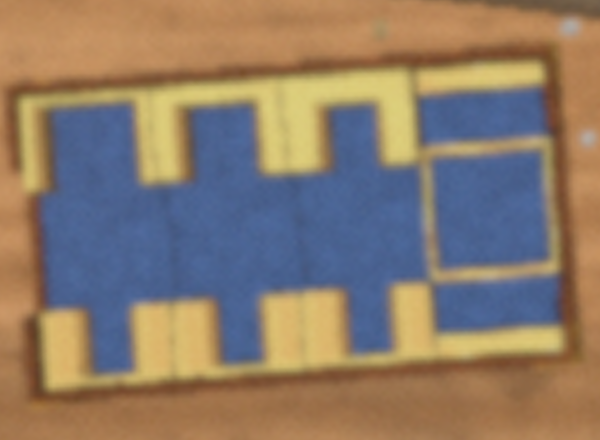

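View pics/or_t.png

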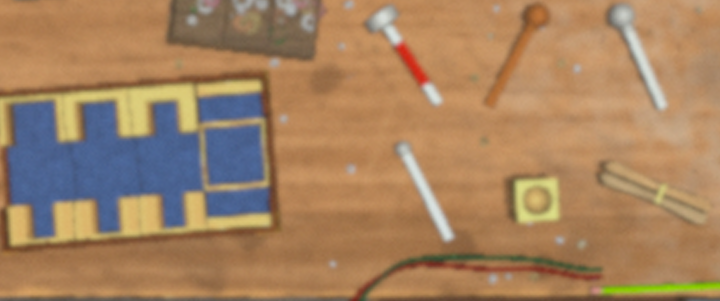

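View pics/or_s.png

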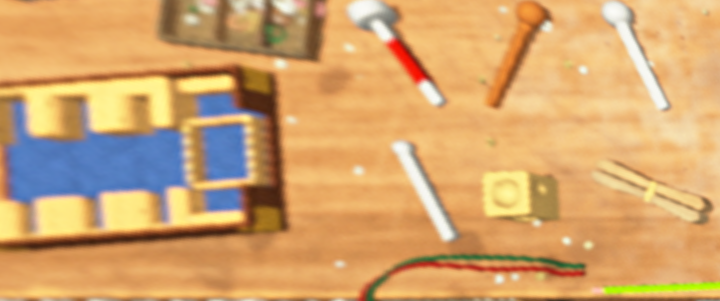

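```bash
python3 - <<'E'
from h import *
d=dict(np.load("top0.npz")); s=dict(np.load("side0.npz"))
def tile(c,hs,half=.075):
    out=[]
    for D in (d,s):
        o=ortho(D,c[0]-half,c[0]+half,c[1]-half,c[1]+half,hs,.0004); 
        for k in range(0,o.shape[0],50): o[k,:,:]=(o[k]*.8).astype(np.uint8); o[:,k]=(o[:,k]*.8).astype(np.uint8)
        out.append(o)
    return np.hstack(out)
a=tile((.475,-.40),.013);b=tile((.60,-.28),.010)
cv2.imwrite("pics/a1.png",cv2.resize(np.vstack([a,b]),(750,750)[:2] if 0 else (600,600)))
a=tile((.465,-.065),.007);b=tile((.445,-.172),.042)
cv2.imwrite("pics/a2.png",cv2.resize(np.vstack([a,b]),(600,600)))
# depth heightmap
P=cloud(d); print(np.nanstd(P[295:305,300:340,2]),np.nanmean(P[295:305,300:340,2]))
Q=cloud(s); print(np.nanstd(Q[300:320,250:280,2]))
E
```

```text
0.0027929876106156677 -0.0002698078099257626
0.33812790874859655
```

View pics/a1.png

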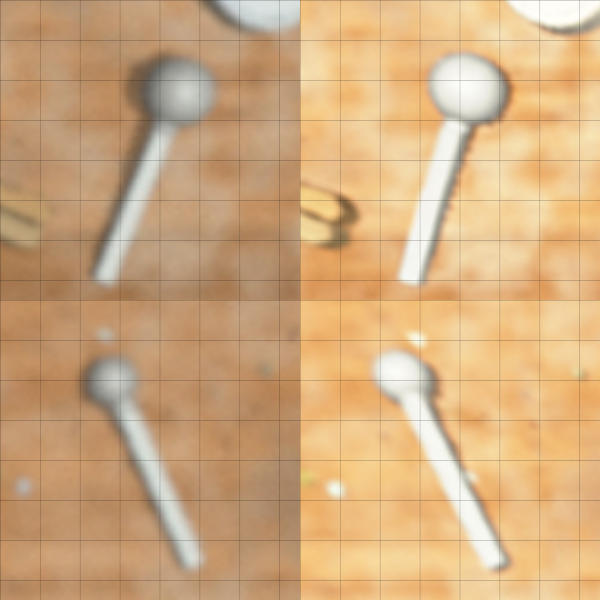

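View pics/a2.png

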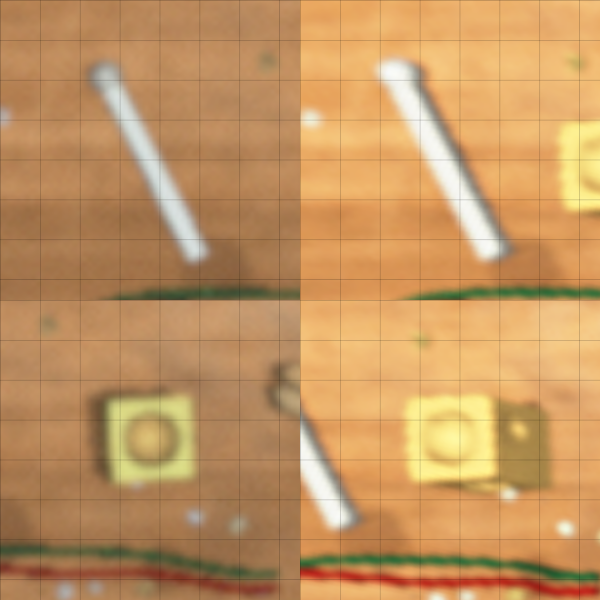

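```bash
cat > fit.py <<'E'
from h import *
from scipy.optimize import minimize
def sph(c,r,n=200):
    i=np.arange(n)+.5; ph=np.arccos(1-2*i/n); th=np.pi*(1+5**.5)*i
    return c+r*np.c_[np.cos(th)*np.sin(ph),np.sin(th)*np.sin(ph),np.cos(ph)]
def box(x0,x1,y0,y1,z0,z1): return np.array([[x,y,z] for x in(x0,x1) for y in (y0,y1) for z in (z0,z1)])
def punch(rad,ho=None):
    # local frame: origin at (0,0,h); ball centre at +42 ,tail -60
    zb=rad; zt=.005; 
    def zc(x): return zt+(zb-zt)*(x+.060)/.102
    sh=np.array([[x,y,zc(x)+z] for x in(-.06,.042) for y in(-.005,.005) for z in(-.005,.005)])
    return [sph(np.array([.042,0,rad]),rad),sh]
def place(parts,p,z0=0):
    c,s=np.cos(p[2]),np.sin(p[2]); out=[]
    for q in parts: out.append(np.c_[p[0]+c*q[:,0]-s*q[:,1],p[1]+s*q[:,0]+c*q[:,1],q[:,2]+z0])
    return out
S=6
def render(D,parts,roi):
    u0,v0,w,h=roi; m=np.zeros((h*S,w*S),np.uint8)
    for q in parts:
        uv=((proj(D,q)-[u0,v0]+.5)*S)
        cv2.fillConvexPoly(m,cv2.convexHull(np.round(uv*16).astype(np.int32)),255,shift=4)
    return cv2.resize(m,(w,h),interpolation=cv2.INTER_AREA)/255.
def fit(D,parts,p0,soft,z0=0,pad=12):
    uv=np.vstack([proj(D,q) for q in place(parts,p0,z0)])
    u0,v0=np.floor(uv.min(0)-pad).astype(int); u1,v1=np.ceil(uv.max(0)+pad).astype(int)
    roi=(u0,v0,u1-u0,v1-v0); T=soft[v0:v1,u0:u1]
    def cost(x):
        p=[p0[0]+x[0]*.01,p0[1]+x[1]*.01,p0[2]+x[2]*.1]
        m=cv2.GaussianBlur(render(D,place(parts,p,z0),roi),(0,0),1.0)
        return ((m-T)**2).mean()
    r=minimize(cost,[0,0,0],method="Nelder-Mead",options=dict(initial_simplex=np.array([[0,0,0],[.5,0,0],[0,.5,0],[0,0,.7]]),xatol=1e-3,fatol=1e-8,maxiter=300))
    x=r.x; return np.array([p0[0]+x[0]*.01,p0[1]+x[1]*.01,p0[2]+x[2]*.1]),r.fun
def soft_steel(D,lo=45,hi=90):
    hsv=cv2.cvtColor(D["pixels"],cv2.COLOR_BGR2HSV).astype(float)
    return np.clip((hi-hsv[...,1])/(hi-lo),0,1)
E
python3 - <<'E'
from fit import *
d=dict(np.load("top0.npz")); s=dict(np.load("side0.npz"))
for D in (d,s):
    hsv=cv2.cvtColor(D["pixels"],cv2.COLOR_BGR2HSV)
    for X in [(.465,-.065,.012),(.40,-.1,0),(.515,-.407,.03),(.6,-.28,.015)]:
        u,v=proj(D,X)[0].round().astype(int); print(X,hsv[v-1:v+2,u-1:u+2].reshape(-1,3).mean(0).round())
    for nm,r,p0 in [("L",.018,(.470,-.398,-.33)),("M",.013,(.602,-.28,.42)),("S",.008,(.463,-.066,.47))]:
        p,f=fit(D,punch(r),p0,soft_steel(D,60,110)); print(nm,p.round(4),np.degrees(p[2]).round(1),round(f,4))
E
```

```text
(0.465, -0.065, 0.012) [ 35.  28. 202.]
(0.4, -0.1, 0) [ 14. 135. 133.]
(0.515, -0.407, 0.03) [ 28.  15. 144.]
(0.6, -0.28, 0.015) [ 29.  25. 210.]
L [ 0.4646 -0.3987 -0.3463] -19.8 0.089
M [ 0.5954 -0.2787  0.4399] 25.2 0.0242
S [ 0.4634 -0.0626  0.4663] 26.7 0.0109
(0.465, -0.065, 0.012) [ 28.  12. 219.]
(0.4, -0.1, 0) [ 14. 157. 177.]
(0.515, -0.407, 0.03) [ 28.  14. 224.]
(0.6, -0.28, 0.015) [ 29.  12. 224.]
L [ 0.4652 -0.3962 -0.3604] -20.6 0.0882
M [ 0.5976 -0.2753  0.4266] 24.4 0.0313
S [ 0.466  -0.0584  0.477 ] 27.3 0.0067
```

```bash
python3 - <<'E'
from fit import *
d=dict(np.load("top0.npz")); s=dict(np.load("side0.npz"))
for D in (d,s):
    hsv=cv2.cvtColor(D["pixels"],cv2.COLOR_BGR2HSV)
    blue=((hsv[...,0]>95)&(hsv[...,0]<125)&(hsv[...,1]>100)).astype(np.uint8)
    m=np.zeros_like(blue); 
    q=proj(D,[[.38,.09,0],[.38,.36,0],[.6,.36,0],[.6,.09,0]]).round().astype(int); cv2.fillConvexPoly(m,q,1)
    blue*=m
    # ortho of blue at z=.009
    xs=np.arange(.6,.38,-.0005); ys=np.arange(.37,.09,-.0005); Y,X=np.meshgrid(ys,xs)
    uv=proj(D,np.c_[X.ravel(),Y.ravel(),np.full(X.size,.009)]).astype(np.float32).reshape(X.shape+(2,))
    b=cv2.remap(blue*255,uv[...,0].copy(),uv[...,1].copy(),cv2.INTER_LINEAR)>127
    p=np.c_[X[b],Y[b]]; print(b.sum(),p.mean(0))
for n,D in (("t",d),("s",s)):
  for z in (9,33):
    o=ortho(D,.38,.6,.08,.37,z/1000,.0004)
    for k in range(0,o.shape[0],50): o[k]=(o[k]*.7)
    for k in range(0,o.shape[1],50): o[:,k]=(o[:,k]*.7)
    cv2.imwrite(f"pics/c{n}{z}.png",o); print(o.shape)
E
```

```text
77363 [0.48876048 0.22704838]
48653 [0.48892654 0.23699569]
(550, 725, 3)
(550, 725, 3)
(550, 725, 3)
(550, 725, 3)
```

View pics/ct33.png

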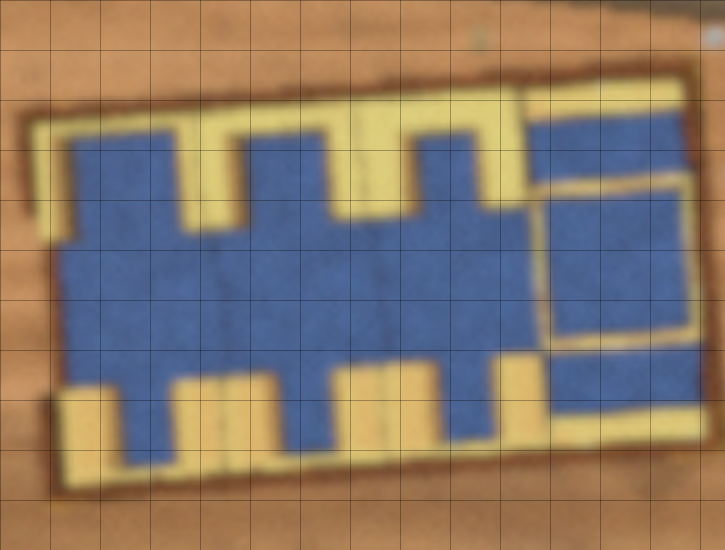

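View pics/ct9.png

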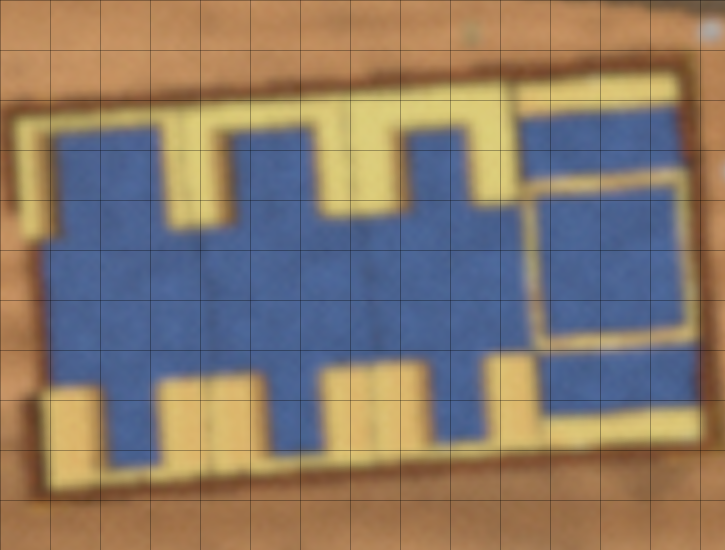

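View pics/cs9.png

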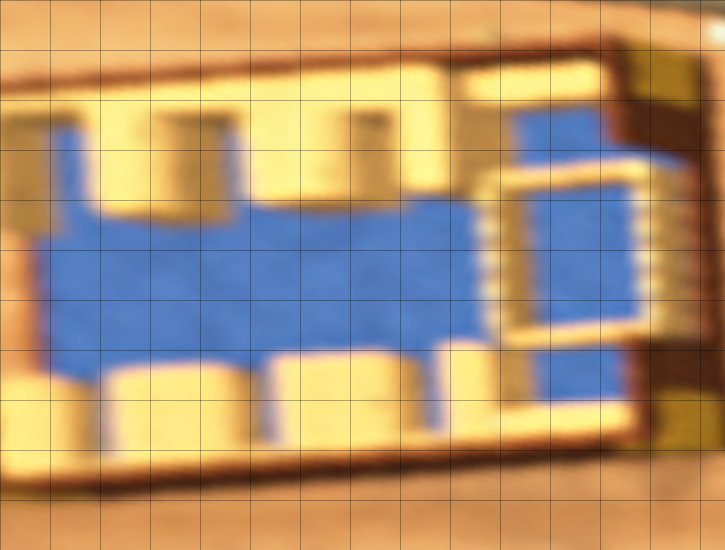

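View pics/cs33.png

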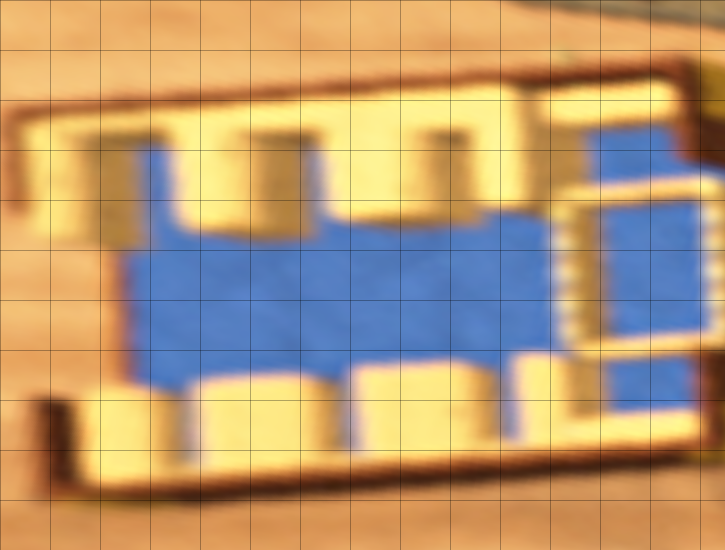

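```bash
cat > plan.py <<'E'
import sys,numpy as np
from scipy.spatial.transform import Rotation as Ro
from workcell import read_state
s=read_state(); R=Ro.from_quat(s["ee_rot"]).as_matrix(); p=s["eef_pos"]
phi=np.degrees(np.arctan2(R[1,1],R[0,1]))
print("t",round(s["t"],2),"p",p.round(4),"phi",phi.round(2),"tilt(rotvec tool cm/deg)",np.degrees(np.cross(R[:,2],[0,0,-1])@R).round(2),"F",s["wrist_force"].round(1),"w",round(float(s["gripper_width"])*8.54,2),"q",s["qpos"].round(2))
a=[float(v) for v in sys.argv[1:]]
# successive waypoints x y z phi : reports tool shift with rotation applied after/before
for i in range(0,len(a),4):
    t=np.array(a[i:i+3]); 
    dphi=(a[i+3]-phi+180)%360-180
    R2=Ro.from_euler("z",dphi,degrees=True).as_matrix()@R
    print("-> rz total",round(-dphi,2)," shift cm if before rot",(R.T@(t-p)*100).round(2)," if after rot",(R2.T@(t-p)*100).round(2), "rows>=",round(np.linalg.norm(t-p)/.0417,1))
    R=R2;p=t;phi+=dphi
E
python3 plan.py .208 .589 .28 117  .46 .30 .25 117 .4647 -.0605 .20 117
```

```text
t 1.1 p [0.2083 0.5893 0.3039] phi 70.53 tilt(rotvec tool cm/deg) [-0. -0.  0.] F [ 0.1  0.5 -0.5] w 8.53 q [-1.29  0.38  0.02  1.37 -0.01  1.39 -0.05]
-> rz total -46.47  shift cm if before rot [ 0.02 -0.03  2.39]  if after rot [ 0.04 -0.01  2.39] rows>= 0.6
-> rz total -0.0  shift cm if before rot [ -9.33 -37.19   3.  ]  if after rot [ -9.33 -37.19   3.  ] rows>= 9.2
-> rz total -0.0  shift cm if before rot [ 15.95 -32.33   5.  ]  if after rot [ 15.95 -32.33   5.  ] rows>= 8.7
```

>>> send_rows(targets=[{"hand":4.5,"rz":-4.65},{"hand":4.5,"rz":-4.65},{"hand":4.5,"rz":-4.65},{"hand":4.5,"rz":-4.65},{"hand":4.5,"rz":-4.65},{"hand":4.5,"rz":-4.65},{"hand":4.5,"rz":-4.65},{"hand":4.5,"rz":-4.65},{"hand":4.5,"rz":-4.65},{"hand":4.5,"rz":-4.65}], squeeze=80)

```text
invalid input
```

>>> send_rows(targets=[{"hand":4.5,"x":-0.93,"y":-3.72,"z":0.5},{"hand":4.5,"x":-0.93,"y":-3.72,"z":0.5},{"hand":4.5,"x":-0.93,"y":-3.72,"z":0.5},{"hand":4.5,"x":-0.93,"y":-3.72,"z":0.5},{"hand":4.5,"x":-0.93,"y":-3.72,"z":0.5},{"hand":4.5,"x":-0.93,"y":-3.72,"z":0.5},{"hand":4.5,"x":-0.93,"y":-3.72,"z":0.5},{"hand":4.5,"x":-0.93,"y":-3.72,"z":0.5},{"hand":4.5,"x":-0.93,"y":-3.72,"z":0.5},{"hand":4.5,"x":-0.93,"y":-3.72,"z":0.5}])

```text
invalid input
```

```bash
python3 plan.py .4647 -.0605 .18 117
```

```text
t 1.1 p [0.2083 0.5893 0.3039] phi 70.53 tilt(rotvec tool cm/deg) [-0. -0.  0.] F [ 0.1  0.5 -0.5] w 8.53 q [-1.29  0.38  0.02  1.37 -0.01  1.39 -0.05]
-> rz total -46.47  shift cm if before rot [-45.83 -52.71  12.39]  if after rot [  6.65 -69.53  12.39] rows>= 17.0
```

>>> send_rows(targets=[{"hand":4.5,"x":0,"y":0,"z":0,"rx":0,"ry":0,"rz":-4.65},{"hand":4.5,"x":0,"y":0,"z":0,"rx":0,"ry":0,"rz":-4.65},{"hand":4.5,"x":0,"y":0,"z":0,"rx":0,"ry":0,"rz":-4.65},{"hand":4.5,"x":0,"y":0,"z":0,"rx":0,"ry":0,"rz":-4.65},{"hand":4.5,"x":0,"y":0,"z":0,"rx":0,"ry":0,"rz":-4.65},{"hand":4.5,"x":0,"y":0,"z":0,"rx":0,"ry":0,"rz":-4.65},{"hand":4.5,"x":0,"y":0,"z":0,"rx":0,"ry":0,"rz":-4.65},{"hand":4.5,"x":0,"y":0,"z":0,"rx":0,"ry":0,"rz":-4.65},{"hand":4.5,"x":0,"y":0,"z":0,"rx":0,"ry":0,"rz":-4.65},{"hand":4.5,"x":0,"y":0,"z":0,"rx":0,"ry":0,"rz":-4.65}], squeeze=80)

```text
t: 1.93
eef_pos: [0.2083, 0.5892, 0.3039]
ee_rot: [-0.236, 0.972, -0.0, -0.0]
wrist_force: [-0.4, -0.1, -0.1]
gripper_width: 0.529
```

>>> send_rows(targets=[{"hand":4.5,"x":-0.93,"y":-3.72,"z":0.5,"rx":0,"ry":0,"rz":0},{"hand":4.5,"x":-0.93,"y":-3.72,"z":0.5,"rx":0,"ry":0,"rz":0},{"hand":4.5,"x":-0.93,"y":-3.72,"z":0.5,"rx":0,"ry":0,"rz":0},{"hand":4.5,"x":-0.93,"y":-3.72,"z":0.5,"rx":0,"ry":0,"rz":0},{"hand":4.5,"x":-0.93,"y":-3.72,"z":0.5,"rx":0,"ry":0,"rz":0},{"hand":4.5,"x":-0.93,"y":-3.72,"z":0.5,"rx":0,"ry":0,"rz":0},{"hand":4.5,"x":-0.93,"y":-3.72,"z":0.5,"rx":0,"ry":0,"rz":0},{"hand":4.5,"x":-0.93,"y":-3.72,"z":0.5,"rx":0,"ry":0,"rz":0},{"hand":4.5,"x":-0.93,"y":-3.72,"z":0.5,"rx":0,"ry":0,"rz":0},{"hand":4.5,"x":-0.93,"y":-3.72,"z":0.5,"rx":0,"ry":0,"rz":0}])

```text
t: 2.77
eef_pos: [0.4612, 0.2986, 0.254]
ee_rot: [-0.234, 0.972, 0.0, 0.0]
wrist_force: [0.8, 0.2, -0.0]
gripper_width: 0.526
```

```bash
python3 plan.py .4647 -.0605 .15 117
```

```text
t 2.77 p [0.4612 0.2986 0.254 ] phi 117.04 tilt(rotvec tool cm/deg) [0.01 0.03 0.  ] F [ 0.8  0.2 -0. ] w 4.49 q [-0.71  0.25  0.09  1.66 -0.02  1.23  1.43]
-> rz total 0.04  shift cm if before rot [ 16.01 -32.14  10.38]  if after rot [ 15.99 -32.15  10.38] rows>= 9.0
```

>>> send_rows(targets=[{"hand":4.5,"x":1.6,"y":-3.21,"z":1.04,"rx":0,"ry":0,"rz":0},{"hand":4.5,"x":1.6,"y":-3.21,"z":1.04,"rx":0,"ry":0,"rz":0},{"hand":4.5,"x":1.6,"y":-3.21,"z":1.04,"rx":0,"ry":0,"rz":0},{"hand":4.5,"x":1.6,"y":-3.21,"z":1.04,"rx":0,"ry":0,"rz":0},{"hand":4.5,"x":1.6,"y":-3.21,"z":1.04,"rx":0,"ry":0,"rz":0},{"hand":4.5,"x":1.6,"y":-3.21,"z":1.04,"rx":0,"ry":0,"rz":0},{"hand":4.5,"x":1.6,"y":-3.21,"z":1.04,"rx":0,"ry":0,"rz":0},{"hand":4.5,"x":1.6,"y":-3.21,"z":1.04,"rx":0,"ry":0,"rz":0},{"hand":4.5,"x":1.6,"y":-3.21,"z":1.04,"rx":0,"ry":0,"rz":0},{"hand":4.5,"x":1.6,"y":-3.21,"z":1.04,"rx":0,"ry":0,"rz":0}])

```text
t: 3.6
eef_pos: [0.4634, -0.0601, 0.1498]
ee_rot: [-0.234, 0.972, -0.0, 0.001]
wrist_force: [0.8, 0.6, -0.4]
gripper_width: 0.527
```

```bash
python3 plan.py .4647 -.0605 .076 117; python3 - <<'E'
from workcell import *; import cv2
for n in("side","top"): cv2.imwrite(f"pics/{n}1.png",snapshot(n)["pixels"][190:330,260:460].repeat(3,0).repeat(3,1))
E
```

```text
t 3.6 p [ 0.4634 -0.0601  0.1498] phi 117.05 tilt(rotvec tool cm/deg) [-0.02  0.06 -0.  ] F [ 0.8  0.6 -0.4] w 4.5 q [-0.25  0.19  0.35  2.   -0.08  0.96  2.18]
-> rz total 0.05  shift cm if before rot [-0.09 -0.09  7.38]  if after rot [-0.09 -0.09  7.38] rows>= 1.8
```

View pics/side1.png

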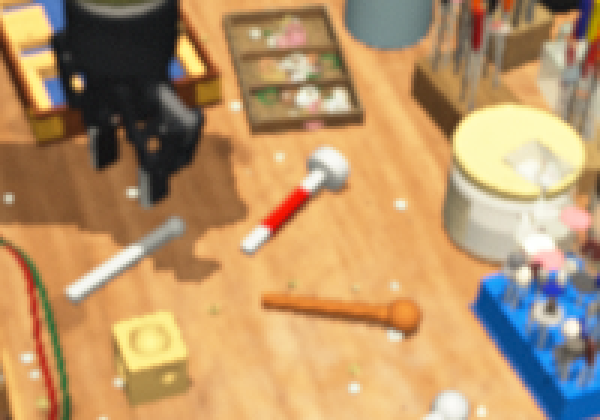

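>>> send_rows(targets=[{"hand":4.5,"x":-0.1,"y":-0.1,"z":2.0,"rx":0,"ry":0,"rz":0},{"hand":4.5,"x":0,"y":0,"z":2.0,"rx":0,"ry":0,"rz":0},{"hand":4.5,"x":0,"y":0,"z":2.0,"rx":0,"ry":0,"rz":0},{"hand":4.5,"x":0,"y":0,"z":1.0,"rx":0,"ry":0,"rz":0},{"hand":4.5,"x":0,"y":0,"z":0.4,"rx":0,"ry":0,"rz":0},{"hand":0.5,"x":0,"y":0,"z":0,"rx":0,"ry":0,"rz":0},{"hand":0.5,"x":0,"y":0,"z":0,"rx":0,"ry":0,"rz":0},{"hand":0.5,"x":0,"y":0,"z":0,"rx":0,"ry":0,"rz":0},{"hand":0.5,"x":0,"y":0,"z":0,"rx":0,"ry":0,"rz":0},{"hand":0.5,"x":0,"y":0,"z":0,"rx":0,"ry":0,"rz":0}])

```text
t: 4.53
eef_pos: [0.4659, -0.0592, 0.0771]
ee_rot: [-0.233, 0.972, -0.0, 0.001]
wrist_force: [0.4, -1.1, 6.5]
gripper_width: 0.078
```

```bash
python3 plan.py; python3 - <<'E'
from workcell import *; import cv2
for n in("side","top"): cv2.imwrite(f"pics/{n}2.png",snapshot(n)["pixels"][210:330,260:400].repeat(4,0).repeat(4,1))
E
```

```text
t 4.53 p [ 0.4659 -0.0592  0.0771] phi 117.01 tilt(rotvec tool cm/deg) [-0.07  0.13 -0.  ] F [ 0.4 -1.1  6.5] w 0.67 q [-0.23  0.32  0.33  2.05 -0.14  0.79  2.22]
```

View pics/side2.png

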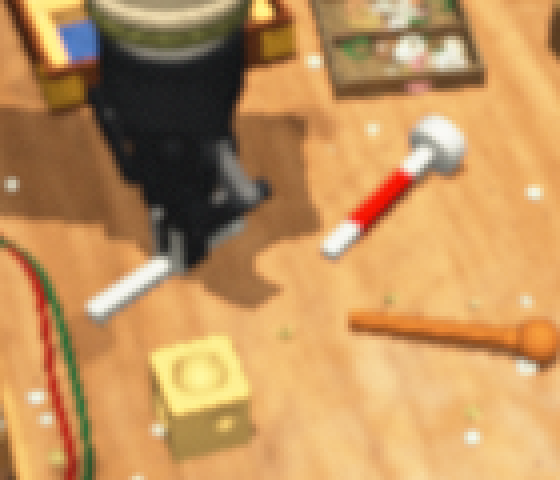

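View pics/top2.png

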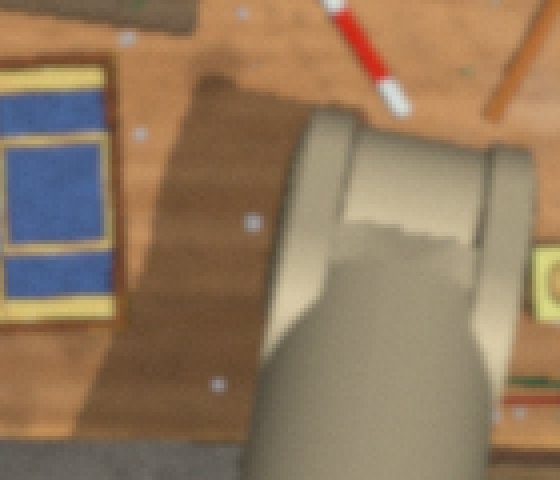

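>>> send_rows(targets=[{"hand":0,"x":0,"y":0,"z":0,"rx":0,"ry":0,"rz":0},{"hand":0,"x":0,"y":0,"z":0,"rx":0,"ry":0,"rz":0},{"hand":0,"x":0,"y":0,"z":-0.5,"rx":0,"ry":0,"rz":0},{"hand":0,"x":0,"y":0,"z":-1,"rx":0,"ry":0,"rz":0},{"hand":0,"x":0,"y":0,"z":-2,"rx":0,"ry":0,"rz":0},{"hand":0,"x":0,"y":0,"z":-2,"rx":0,"ry":0,"rz":0},{"hand":0,"x":0,"y":0,"z":-2,"rx":0,"ry":0,"rz":0},{"hand":0,"x":0,"y":0,"z":-2,"rx":0,"ry":0,"rz":0},{"hand":0,"x":0,"y":0,"z":-1,"rx":0,"ry":0,"rz":0},{"hand":0,"x":0,"y":0,"z":0,"rx":0,"ry":0,"rz":0}])

```text
t: 5.47
eef_pos: [0.4661, -0.0589, 0.1835]
ee_rot: [-0.234, 0.972, -0.0, 0.002]
wrist_force: [0.3, 0.3, -1.1]
gripper_width: 0.08
```

```bash
python3 plan.py; python3 - <<'E'
from workcell import *; import cv2
for n in("side",): cv2.imwrite(f"pics/{n}3.png",snapshot(n)["pixels"][180:330,250:400].repeat(4,0).repeat(4,1))
E
```

```text
t 5.47 p [ 0.4661 -0.0589  0.1835] phi 117.04 tilt(rotvec tool cm/deg) [-0.1   0.24 -0.  ] F [ 0.3  0.3 -1.1] w 0.68 q [-0.26  0.15  0.35  1.96 -0.06  1.04  2.16]
```

View pics/side3.png

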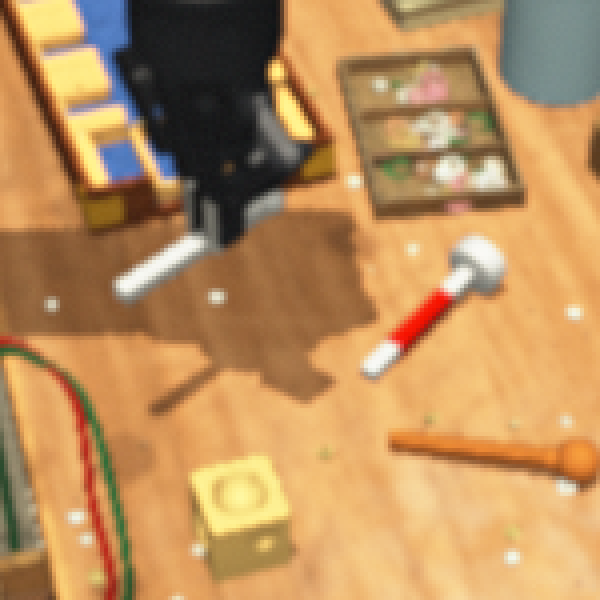

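```bash
python3 plan.py .4917 .19 .16 94.2
```

```text
t 5.52 p [ 0.4654 -0.0588  0.1819] phi 117.05 tilt(rotvec tool cm/deg) [-0.04  0.13 -0.  ] F [-0.9  0.7 -1.3] w 0.73 q [-0.26  0.15  0.35  1.96 -0.06  1.04  2.16]
-> rz total 22.85  shift cm if before rot [-13.65  20.96   2.2 ]  if after rot [-4.44 24.62  2.18] rows>= 6.0
```

>>> send_rows(targets=[{"hand":0,"x":0,"y":0,"z":0,"rx":0,"ry":0,"rz":5.7},{"hand":0,"x":0,"y":0,"z":0,"rx":0,"ry":0,"rz":5.7},{"hand":0,"x":0,"y":0,"z":0,"rx":0,"ry":0,"rz":5.7},{"hand":0,"x":0,"y":0,"z":0,"rx":0,"ry":0,"rz":5.7},{"hand":0,"x":-0.7,"y":3.9,"z":0,"rx":0,"ry":0,"rz":0},{"hand":0,"x":-0.7,"y":3.9,"z":0,"rx":0,"ry":0,"rz":0},{"hand":0,"x":-0.7,"y":3.9,"z":0,"rx":0,"ry":0,"rz":0},{"hand":0,"x":-0.7,"y":3.9,"z":0,"rx":0,"ry":0,"rz":0},{"hand":0,"x":-0.7,"y":3.9,"z":0,"rx":0,"ry":0,"rz":0},{"hand":0,"x":-0.7,"y":3.9,"z":0,"rx":0,"ry":0,"rz":0}])

```text
t: 6.35
eef_pos: [0.4885, 0.1792, 0.1792]
ee_rot: [-0.037, 0.999, -0.0, -0.001]
wrist_force: [1.0, -0.6, -1.1]
gripper_width: 0.081
```

```bash
python3 plan.py .4917 .19 .15 94.2
```

```text
t 6.35 p [0.4885 0.1792 0.1792] phi 94.23 tilt(rotvec tool cm/deg) [-0.04 -0.15  0.  ] F [ 1.  -0.6 -1.1] w 0.69 q [-0.6   0.26  0.21  1.83 -0.06  1.06  1.29]
-> rz total 0.03  shift cm if before rot [-0.41  1.05  2.92]  if after rot [-0.41  1.05  2.92] rows>= 0.8
```

>>> send_rows(targets=[{"hand":0,"x":-0.2,"y":0.5,"z":1,"rx":0,"ry":0,"rz":0},{"hand":0,"x":-0.2,"y":0.55,"z":2,"rx":0,"ry":0,"rz":0},{"hand":0,"x":0,"y":0,"z":1.5,"rx":0,"ry":0,"rz":0},{"hand":0,"x":0,"y":0,"z":0.7,"rx":0,"ry":0,"rz":0},{"hand":0,"x":0,"y":0,"z":0,"rx":0,"ry":0,"rz":0},{"hand":0,"x":0,"y":0,"z":0,"rx":0,"ry":0,"rz":0},{"hand":0,"x":0,"y":0,"z":0,"rx":0,"ry":0,"rz":0},{"hand":0,"x":0,"y":0,"z":0,"rx":0,"ry":0,"rz":0},{"hand":0,"x":0,"y":0,"z":0,"rx":0,"ry":0,"rz":0},{"hand":0,"x":0,"y":0,"z":0,"rx":0,"ry":0,"rz":0}])

```text
t: 7.18
eef_pos: [0.4931, 0.1883, 0.1296]
ee_rot: [-0.037, 0.999, 0.0, 0.001]
wrist_force: [-0.4, 0.5, -0.8]
gripper_width: 0.084
```

```bash
python3 plan.py .4917 .19 .09 94.2;  python3 - <<'E'
from workcell import *; import cv2
cv2.imwrite(f"pics/side4.png",snapshot("side")["pixels"][140:260,220:360].repeat(4,0).repeat(4,1))
cv2.imwrite(f"pics/top4.png",snapshot("top")["pixels"][200:320,160:310].repeat(4,0).repeat(4,1))
E
```

```text
t 7.18 p [0.4931 0.1883 0.1296] phi 94.22 tilt(rotvec tool cm/deg) [ 0.03  0.06 -0.  ] F [-0.4  0.5 -0.8] w 0.71 q [-0.6   0.34  0.2   1.86 -0.08  0.95  1.29]
-> rz total 0.02  shift cm if before rot [0.13 0.17 3.96]  if after rot [0.13 0.17 3.96] rows>= 1.0
```

View pics/side4.png

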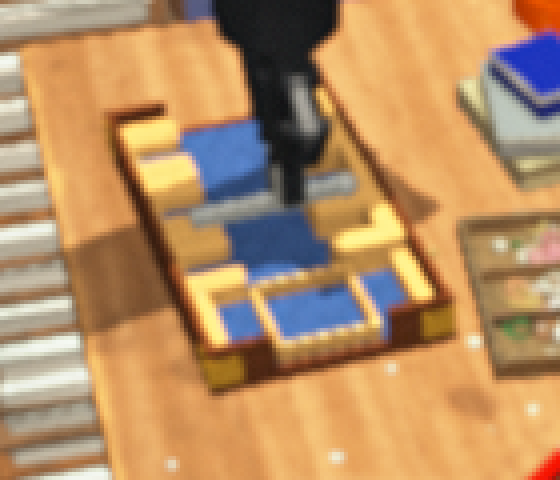

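View pics/top4.png

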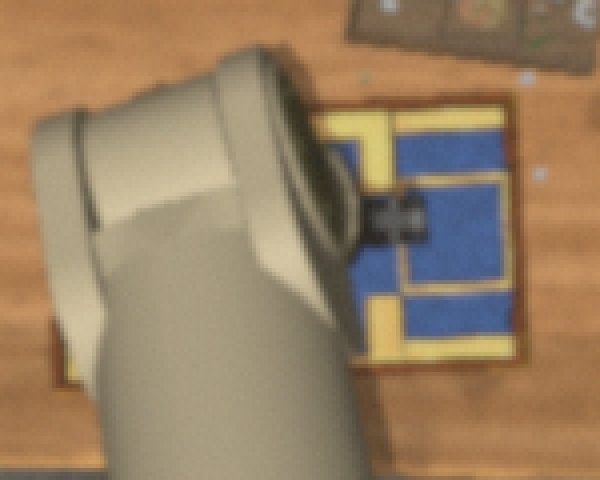

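```bash
python3 - <<'E'
from fit import *
s=dict(np.load("side0.npz"))
# punch at TCP-? orientation 4.2deg, origin height = .1296-.0771+.007
c,sn=np.cos(np.radians(4.2)),np.sin(np.radians(4.2))
for x in (-.06,-.06-.0017,.05,.05-.0017,.042): print(x,proj(s,[.4931+x*c,.1883+x*sn,.0595+(.001 if x>0 else -.002)]))
E
```

```text
-0.06 [[268.10223527 194.77116504]]
-0.0617 [[267.44291734 194.90660584]]
0.05 [[309.76985622 185.23395995]]
0.0483 [[309.13858858 185.36377996]]
0.042 [[306.79543093 185.84558702]]
```

>>> send_rows(targets=[{"hand":0,"x":0.13,"y":0.17,"z":0.5,"rx":0,"ry":0,"rz":0},{"hand":0,"x":0,"y":0,"z":1.0,"rx":0,"ry":0,"rz":0},{"hand":0,"x":0,"y":0,"z":1.0,"rx":0,"ry":0,"rz":0},{"hand":0,"x":0,"y":0,"z":0.7,"rx":0,"ry":0,"rz":0},{"hand":0,"x":0,"y":0,"z":0.5,"rx":0,"ry":0,"rz":0},{"hand":0,"x":0,"y":0,"z":0.3,"rx":0,"ry":0,"rz":0},{"hand":0,"x":0,"y":0,"z":0.2,"rx":0,"ry":0,"rz":0},{"hand":0,"x":0,"y":0,"z":0,"rx":0,"ry":0,"rz":0},{"hand":0,"x":0,"y":0,"z":0,"rx":0,"ry":0,"rz":0},{"hand":0,"x":0,"y":0,"z":0,"rx":0,"ry":0,"rz":0}])

```text
t: 8.12
eef_pos: [0.4915, 0.19, 0.0872]
ee_rot: [-0.037, 0.999, 0.0, 0.0]
wrist_force: [-0.0, -0.2, -1.4]
gripper_width: 0.082
```

>>> send_rows(targets=[{"hand":0,"x":0,"y":0,"z":0.1,"rx":0,"ry":0,"rz":0},{"hand":0,"x":0,"y":0,"z":0,"rx":0,"ry":0,"rz":0},{"hand":3.5,"x":0,"y":0,"z":0,"rx":0,"ry":0,"rz":0},{"hand":3.5,"x":0,"y":0,"z":0,"rx":0,"ry":0,"rz":0},{"hand":3.5,"x":0,"y":0,"z":0,"rx":0,"ry":0,"rz":0},{"hand":3.5,"x":0,"y":0,"z":0,"rx":0,"ry":0,"rz":0},{"hand":3.5,"x":0,"y":0,"z":-1,"rx":0,"ry":0,"rz":0},{"hand":3.5,"x":0,"y":0,"z":-3,"rx":0,"ry":0,"rz":0},{"hand":3.5,"x":0,"y":0,"z":-4,"rx":0,"ry":0,"rz":0},{"hand":3.5,"x":0,"y":0,"z":-2,"rx":0,"ry":0,"rz":0}])

```text
t: 8.95
eef_pos: [0.4924, 0.1902, 0.1905]
ee_rot: [-0.037, 0.999, 0.001, 0.002]
wrist_force: [1.7, 0.5, 0.8]
gripper_width: 0.408
```

```bash
python3 plan.py .4917 .19 .19 115  .48 -.18 .2 115 .5965 -.277 .15 115
```

```text
t 8.95 p [0.4924 0.1902 0.1905] phi 94.21 tilt(rotvec tool cm/deg) [0.08 0.22 0.  ] F [1.7 0.5 0.8] w 3.49 q [-0.61  0.26  0.21  1.8  -0.06  1.08  1.27]
-> rz total -20.79  shift cm if before rot [ 0.08 -0.01  0.05]  if after rot [0.08 0.01 0.05] rows>= 0.0
-> rz total -0.0  shift cm if before rot [ 16.69 -33.04  -1.11]  if after rot [ 16.69 -33.04  -1.11] rows>= 8.9
-> rz total -0.0  shift cm if before rot [ -6.44 -13.72   5.  ]  if after rot [ -6.44 -13.72   5.  ] rows>= 3.8
```

>>> send_rows(targets=[{"hand":4.5,"x":0,"y":0,"z":0,"rx":0,"ry":0,"rz":-6.9},{"hand":4.5,"x":0,"y":0,"z":0,"rx":0,"ry":0,"rz":-6.9},{"hand":4.5,"x":0,"y":0,"z":0,"rx":0,"ry":0,"rz":-6.8},{"hand":4.5,"x":0.85,"y":-3.9,"z":0,"rx":0,"ry":0,"rz":0},{"hand":4.5,"x":0.85,"y":-3.9,"z":0,"rx":0,"ry":0,"rz":0},{"hand":4.5,"x":0.85,"y":-3.9,"z":0,"rx":0,"ry":0,"rz":0},{"hand":4.5,"x":0.85,"y":-3.9,"z":0,"rx":0,"ry":0,"rz":0},{"hand":4.5,"x":0.85,"y":-3.9,"z":0,"rx":0,"ry":0,"rz":0},{"hand":4.5,"x":0.85,"y":-3.9,"z":0,"rx":0,"ry":0,"rz":0},{"hand":4.5,"x":0.85,"y":-3.9,"z":0,"rx":0,"ry":0,"rz":0}])

```text
t: 9.78
eef_pos: [0.5521, -0.0848, 0.1869]
ee_rot: [-0.215, 0.977, -0.0, 0.0]
wrist_force: [1.0, -0.2, 1.0]
gripper_width: 0.528
```

```bash
python3 plan.py .5965 -.277 .14 114.8; python3 - <<'E'
from workcell import *; import cv2
cv2.imwrite(f"pics/side5.png",snapshot("side")["pixels"][140:260,220:360].repeat(4,0).repeat(4,1))
cv2.imwrite(f"pics/top5.png",snapshot("top")["pixels"][200:320,160:310].repeat(4,0).repeat(4,1))
E
```

```text
t 9.78 p [ 0.5521 -0.0848  0.1869] phi 114.84 tilt(rotvec tool cm/deg) [-0.02  0.05 -0.  ] F [ 1.  -0.2  1. ] w 4.51 q [-0.17  0.33  0.32  1.73 -0.12  1.1   2.2 ]
-> rz total 0.04  shift cm if before rot [  4.05 -19.31   4.7 ]  if after rot [  4.04 -19.31   4.7 ] rows>= 4.9
```

View pics/side5.png

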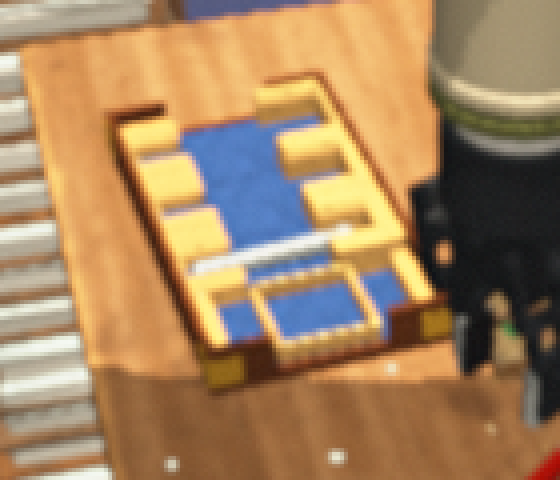

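View pics/top5.png

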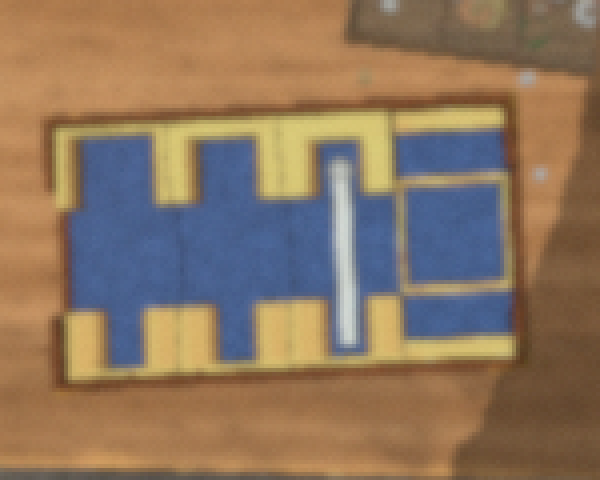

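>>> send_rows(targets=[{"hand":4.5,"x":0.7,"y":-3.3,"z":0,"rx":0,"ry":0,"rz":0},{"hand":4.5,"x":0.7,"y":-3.3,"z":0.5,"rx":0,"ry":0,"rz":0},{"hand":4.5,"x":0.7,"y":-3.3,"z":1,"rx":0,"ry":0,"rz":0},{"hand":4.5,"x":0.7,"y":-3.3,"z":1,"rx":0,"ry":0,"rz":0},{"hand":4.5,"x":0.6,"y":-3.0,"z":1,"rx":0,"ry":0,"rz":0},{"hand":4.5,"x":0.6,"y":-3.0,"z":1,"rx":0,"ry":0,"rz":0},{"hand":4.5,"x":0,"y":0,"z":1,"rx":0,"ry":0,"rz":0},{"hand":4.5,"x":0,"y":0,"z":0,"rx":0,"ry":0,"rz":0},{"hand":4.5,"x":0,"y":0,"z":0,"rx":0,"ry":0,"rz":0},{"hand":4.5,"x":0,"y":0,"z":0,"rx":0,"ry":0,"rz":0}])

```text
t: 10.72
eef_pos: [0.5969, -0.2722, 0.1317]
ee_rot: [-0.216, 0.976, 0.0, 0.0]
wrist_force: [1.0, -0.0, 0.4]
gripper_width: 0.531
```

```bash
python3 plan.py .5965 -.277 .076 114.8; python3 - <<'E'
from workcell import *; import cv2
cv2.imwrite(f"pics/side6.png",snapshot("side")["pixels"][220:400,300:480].repeat(3,0).repeat(3,1))
E
```

```text
t 10.72 p [ 0.5969 -0.2722  0.1317] phi 114.94 tilt(rotvec tool cm/deg) [ 0.03  0.06 -0.  ] F [ 1.  -0.   0.4] w 4.53 q [ 0.13  0.59  0.36  1.5  -0.22  1.09  2.54]
-> rz total 0.14  shift cm if before rot [ 0.25 -0.42  5.57]  if after rot [ 0.25 -0.42  5.57] rows>= 1.3
```

View pics/side6.png

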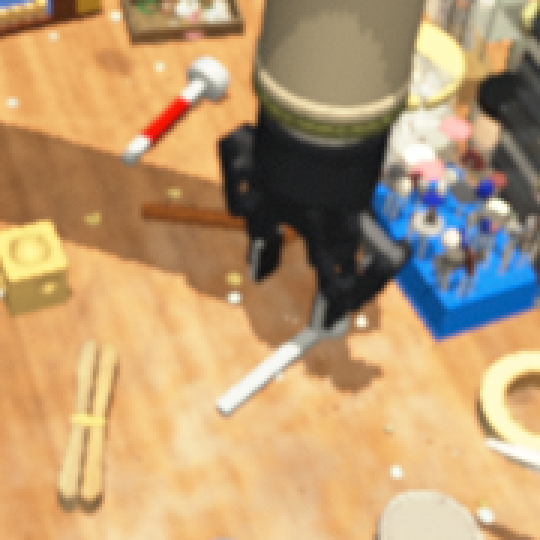

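>>> send_rows(targets=[{"hand":4.5,"x":0.25,"y":-0.4,"z":1.5,"rx":0,"ry":0,"rz":0},{"hand":4.5,"x":0,"y":0,"z":2.0,"rx":0,"ry":0,"rz":0},{"hand":4.5,"x":0,"y":0,"z":1.2,"rx":0,"ry":0,"rz":0},{"hand":4.5,"x":0,"y":0,"z":0.7,"rx":0,"ry":0,"rz":0},{"hand":4.5,"x":0,"y":0,"z":0,"rx":0,"ry":0,"rz":0},{"hand":0,"x":0,"y":0,"z":0,"rx":0,"ry":0,"rz":0},{"hand":0,"x":0,"y":0,"z":0,"rx":0,"ry":0,"rz":0},{"hand":0,"x":0,"y":0,"z":0,"rx":0,"ry":0,"rz":0},{"hand":0,"x":0,"y":0,"z":0,"rx":0,"ry":0,"rz":0},{"hand":0,"x":0,"y":0,"z":0,"rx":0,"ry":0,"rz":0}])

```text
t: 11.6
eef_pos: [0.5964, -0.2789, 0.0781]
ee_rot: [-0.215, 0.977, -0.001, 0.001]
wrist_force: [0.4, 0.4, 4.7]
gripper_width: 0.082
```

```bash
python3 plan.py
```

```text
t 11.6 p [ 0.5964 -0.2789  0.0781] phi 114.83 tilt(rotvec tool cm/deg) [-0.09  0.08 -0.  ] F [0.4 0.4 4.7] w 0.7 q [ 0.15  0.66  0.34  1.53 -0.25  1.    2.57]
```

>>> send_rows(targets=[{"hand":0,"x":0,"y":0,"z":-0.5,"rx":0,"ry":0,"rz":0},{"hand":0,"x":0,"y":0,"z":-1,"rx":0,"ry":0,"rz":0},{"hand":0,"x":0,"y":0,"z":-2,"rx":0,"ry":0,"rz":0},{"hand":0,"x":0,"y":0,"z":-2,"rx":0,"ry":0,"rz":0},{"hand":0,"x":0,"y":0,"z":-2,"rx":0,"ry":0,"rz":0},{"hand":0,"x":0,"y":0,"z":-2,"rx":0,"ry":0,"rz":0},{"hand":0,"x":0,"y":0,"z":-0.5,"rx":0,"ry":0,"rz":5.2},{"hand":0,"x":0,"y":0,"z":0,"rx":0,"ry":0,"rz":5.2},{"hand":0,"x":0,"y":0,"z":0,"rx":0,"ry":0,"rz":5.2},{"hand":0,"x":0,"y":0,"z":0,"rx":0,"ry":0,"rz":5.0}])

```text
t: 12.43
eef_pos: [0.5956, -0.2785, 0.1778]
ee_rot: [-0.035, 0.999, 0.0, 0.0]
wrist_force: [0.9, -0.1, -1.8]
gripper_width: 0.084
```

```bash
python3 plan.py .4843 .2547 .18 94.2; python3 - <<'E'
from workcell import *; import cv2
cv2.imwrite(f"pics/side7.png",snapshot("side")["pixels"][220:400,300:480].repeat(3,0).repeat(3,1))
d=snapshot("top")
from fit import *
print(fit(d,punch(.008),(.49,.19,.073),soft_steel(d,60,110),z0=.009)) 
E
```

```text
t 12.43 p [ 0.5956 -0.2785  0.1778] phi 93.97 tilt(rotvec tool cm/deg) [0.   0.02 0.  ] F [ 0.9 -0.1 -1.8] w 0.72 q [ 0.08  0.56  0.45  1.45 -0.25  1.18  2.21]
-> rz total -0.23  shift cm if before rot [ 7.41 53.96 -0.22]  if after rot [ 7.2  53.99 -0.22] rows>= 13.1
(array([0.48731147, 0.18954162, 0.06427501]), np.float64(0.1325117294962299))
```

View pics/side7.png

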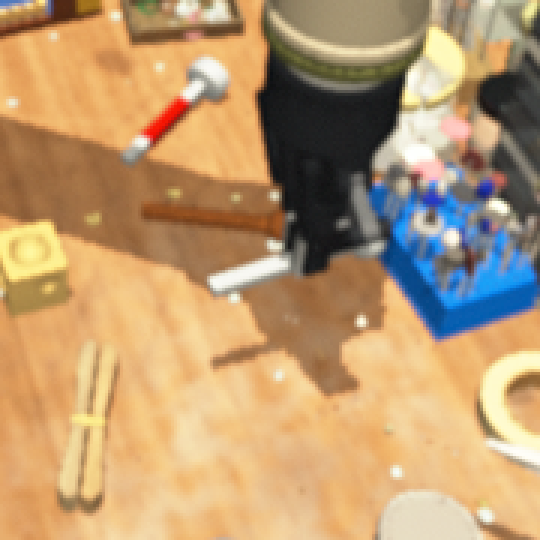

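>>> send_rows(targets=[{"hand":0,"x":0.5,"y":2.5,"z":0,"rx":0,"ry":0,"rz":-0.2},{"hand":0,"x":0.52,"y":3.9,"z":0,"rx":0,"ry":0,"rz":0},{"hand":0,"x":0.52,"y":3.9,"z":0,"rx":0,"ry":0,"rz":0},{"hand":0,"x":0.52,"y":3.9,"z":0,"rx":0,"ry":0,"rz":0},{"hand":0,"x":0.52,"y":3.9,"z":0,"rx":0,"ry":0,"rz":0},{"hand":0,"x":0.52,"y":3.9,"z":0,"rx":0,"ry":0,"rz":0},{"hand":0,"x":0.52,"y":3.9,"z":0,"rx":0,"ry":0,"rz":0},{"hand":0,"x":0.52,"y":3.9,"z":0,"rx":0,"ry":0,"rz":0},{"hand":0,"x":0.52,"y":3.9,"z":0,"rx":0,"ry":0,"rz":0},{"hand":0,"x":0.52,"y":3.9,"z":0,"rx":0,"ry":0,"rz":0}])

```text
t: 13.37
eef_pos: [0.5144, 0.0939, 0.1776]
ee_rot: [-0.04, 0.999, 0.0, 0.0]
wrist_force: [0.5, 0.4, -1.5]
gripper_width: 0.083
```

```bash
python3 plan.py .4843 .2547 .14 94.2
```

```text
t 13.37 p [0.5144 0.0939 0.1776] phi 94.63 tilt(rotvec tool cm/deg) [0.   0.04 0.  ] F [ 0.5  0.4 -1.5] w 0.71 q [-0.52  0.27  0.33  1.83 -0.1   1.05  1.5 ]
-> rz total 0.43  shift cm if before rot [ 1.7  16.27  3.75]  if after rot [ 1.82 16.25  3.75] rows>= 4.0
```

>>> send_rows(targets=[{"hand":0,"x":0.4,"y":3.7,"z":0,"rx":0,"ry":0,"rz":0},{"hand":0,"x":0.4,"y":3.7,"z":0,"rx":0,"ry":0,"rz":0},{"hand":0,"x":0.4,"y":3.7,"z":0,"rx":0,"ry":0,"rz":0},{"hand":0,"x":0.4,"y":3.2,"z":0.5,"rx":0,"ry":0,"rz":0},{"hand":0,"x":0.1,"y":2.0,"z":1.0,"rx":0,"ry":0,"rz":0},{"hand":0,"x":0,"y":0,"z":1.5,"rx":0,"ry":0,"rz":0},{"hand":0,"x":0,"y":0,"z":0.8,"rx":0,"ry":0,"rz":0},{"hand":0,"x":0,"y":0,"z":0,"rx":0,"ry":0,"rz":0},{"hand":0,"x":0,"y":0,"z":0,"rx":0,"ry":0,"rz":0},{"hand":0,"x":0,"y":0,"z":0,"rx":0,"ry":0,"rz":0}])

```text
t: 14.2
eef_pos: [0.4863, 0.2524, 0.1397]
ee_rot: [-0.038, 0.999, -0.0, 0.0]
wrist_force: [0.5, -0.5, -1.9]
gripper_width: 0.08
```

```bash
python3 plan.py .4843 .2547 .0871 94.2; python3 - <<'E'
from workcell import *; import cv2
cv2.imwrite(f"pics/side8.png",snapshot("side")["pixels"][120:260,220:360].repeat(4,0).repeat(4,1))
E
```

```text
t 14.2 p [0.4863 0.2524 0.1397] phi 94.36 tilt(rotvec tool cm/deg) [-0.    0.05  0.  ] F [ 0.5 -0.5 -1.9] w 0.69 q [-0.73  0.36  0.24  1.8  -0.1   0.99  1.19]
-> rz total 0.16  shift cm if before rot [0.19 0.24 5.26]  if after rot [0.19 0.24 5.26] rows>= 1.3
```

View pics/side8.png

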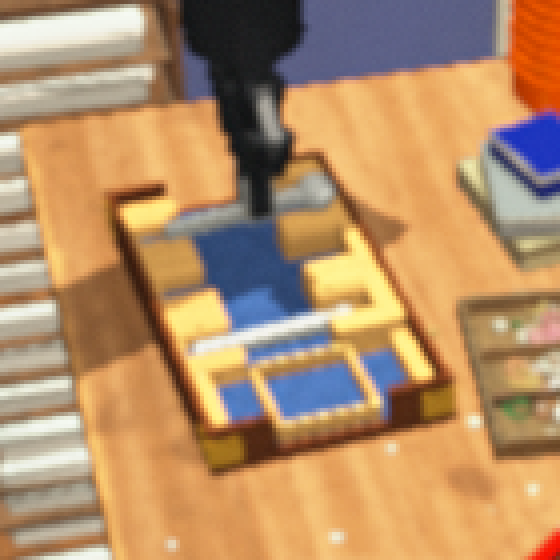

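Medium punch held above its cradle, roughly level. Lower, check, release.

>>> send_rows(targets=[{"hand":0,"x":0.2,"y":0.25,"z":0.5,"rx":0,"ry":0,"rz":0.2},{"hand":0,"x":0,"y":0,"z":1.0,"rx":0,"ry":0,"rz":0},{"hand":0,"x":0,"y":0,"z":1.2,"rx":0,"ry":0,"rz":0},{"hand":0,"x":0,"y":0,"z":1.0,"rx":0,"ry":0,"rz":0},{"hand":0,"x":0,"y":0,"z":0.7,"rx":0,"ry":0,"rz":0},{"hand":0,"x":0,"y":0,"z":0.4,"rx":0,"ry":0,"rz":0},{"hand":0,"x":0,"y":0,"z":0.3,"rx":0,"ry":0,"rz":0},{"hand":0,"x":0,"y":0,"z":0.1,"rx":0,"ry":0,"rz":0},{"hand":0,"x":0,"y":0,"z":0,"rx":0,"ry":0,"rz":0},{"hand":0,"x":0,"y":0,"z":0,"rx":0,"ry":0,"rz":0}])

```text
t: 15.08
eef_pos: [0.4834, 0.2559, 0.0872]
ee_rot: [-0.037, 0.999, 0.0, 0.0]
wrist_force: [-1.3, -1.1, 1.5]
gripper_width: 0.088
```

>>> send_rows(targets=[{"hand":0,"x":0,"y":-0.1,"z":0,"rx":0,"ry":0,"rz":0},{"hand":0,"x":0,"y":0,"z":0,"rx":0,"ry":0,"rz":0},{"hand":3.5,"x":0,"y":0,"z":0,"rx":0,"ry":0,"rz":0},{"hand":3.5,"x":0,"y":0,"z":0,"rx":0,"ry":0,"rz":0},{"hand":3.5,"x":0,"y":0,"z":0,"rx":0,"ry":0,"rz":0},{"hand":3.5,"x":0,"y":0,"z":0,"rx":0,"ry":0,"rz":0},{"hand":3.5,"x":0,"y":0,"z":-1,"rx":0,"ry":0,"rz":0},{"hand":3.5,"x":0,"y":0,"z":-3,"rx":0,"ry":0,"rz":0},{"hand":3.5,"x":0,"y":0,"z":-4,"rx":0,"ry":0,"rz":0},{"hand":3.5,"x":0,"y":0,"z":-2,"rx":0,"ry":0,"rz":0}])

```text
t: 15.92
eef_pos: [0.4846, 0.2552, 0.1915]
ee_rot: [-0.037, 0.999, 0.001, 0.002]
wrist_force: [2.1, 0.4, -0.3]
gripper_width: 0.413
```

```bash
python3 plan.py .465 -.3975 .18 69.8
```

```text
t 15.92 p [0.4846 0.2552 0.1915] phi 94.21 tilt(rotvec tool cm/deg) [ 0.11  0.22 -0.  ] F [ 2.1  0.4 -0.3] w 3.52 q [-0.75  0.3   0.25  1.75 -0.08  1.09  1.17]
-> rz total 24.41  shift cm if before rot [  6.75 -64.95   1.01]  if after rot [-20.69 -61.93   1.12] rows>= 15.7
```

>>> send_rows(targets=[{"hand":4.5,"x":0,"y":0,"z":0,"rx":0,"ry":0,"rz":6.1},{"hand":4.5,"x":0,"y":0,"z":0,"rx":0,"ry":0,"rz":6.1},{"hand":4.5,"x":0,"y":0,"z":0,"rx":0,"ry":0,"rz":6.1},{"hand":4.5,"x":0,"y":0,"z":0,"rx":0,"ry":0,"rz":6.1},{"hand":4.5,"x":-1.22,"y":-3.64,"z":0,"rx":0,"ry":0,"rz":0},{"hand":4.5,"x":-1.22,"y":-3.64,"z":0,"rx":0,"ry":0,"rz":0},{"hand":4.5,"x":-1.22,"y":-3.64,"z":0,"rx":0,"ry":0,"rz":0},{"hand":4.5,"x":-1.22,"y":-3.64,"z":0,"rx":0,"ry":0,"rz":0},{"hand":4.5,"x":-1.22,"y":-3.64,"z":0,"rx":0,"ry":0,"rz":0},{"hand":4.5,"x":-1.22,"y":-3.64,"z":0,"rx":0,"ry":0,"rz":0}])

```text
t: 16.75
eef_pos: [0.4765, 0.0229, 0.1878]
ee_rot: [0.175, 0.985, 0.0, 0.0]
wrist_force: [1.6, 0.7, 0.5]
gripper_width: 0.528
```

>>> send_rows(targets=[{"hand":4.5,"x":-1.22,"y":-3.64,"z":0,"rx":0,"ry":0,"rz":0},{"hand":4.5,"x":-1.22,"y":-3.64,"z":0,"rx":0,"ry":0,"rz":0},{"hand":4.5,"x":-1.22,"y":-3.64,"z":0,"rx":0,"ry":0,"rz":0},{"hand":4.5,"x":-1.22,"y":-3.64,"z":0,"rx":0,"ry":0,"rz":0},{"hand":4.5,"x":-1.22,"y":-3.64,"z":0,"rx":0,"ry":0,"rz":0},{"hand":4.5,"x":-1.22,"y":-3.64,"z":0,"rx":0,"ry":0,"rz":0},{"hand":4.5,"x":-1.22,"y":-3.64,"z":0,"rx":0,"ry":0,"rz":0},{"hand":4.5,"x":-1.22,"y":-3.64,"z":0,"rx":0,"ry":0,"rz":0},{"hand":4.5,"x":-1.22,"y":-3.64,"z":0,"rx":0,"ry":0,"rz":0},{"hand":4.5,"x":-1.22,"y":-3.64,"z":0,"rx":0,"ry":0,"rz":0}])

```text
t: 17.58
eef_pos: [0.4657, -0.3608, 0.1878]
ee_rot: [0.175, 0.985, 0.0, 0.0]
wrist_force: [0.8, 0.2, -0.4]
gripper_width: 0.527
```

```bash
python3 plan.py .465 -.3975 .13 69.8; python3 - <<'E'
from workcell import *; import cv2
import numpy as np
d=snapshot("top"); np.savez("top9.npz",**d); cv2.imwrite(f"pics/top9.png",np.hstack([d["pixels"][200:320,160:310],d["pixels"][200:320,430:580]]).repeat(2,0).repeat(2,1))
s=snapshot("side"); np.savez("side9.npz",**s);cv2.imwrite(f"pics/side9.png",s["pixels"][140:260,220:360].repeat(4,0).repeat(4,1))
from fit import *
m=soft_steel(d,60,110)
print(fit(d,punch(.008),(.49,.19,.073),m,z0=.009,pad=1))
print(fit(d,punch(.013),(.485,.255,.073),m,z0=.009,pad=1)) 
m=m.copy(); q=proj(d,[.54,-.44,0])[0]; print(q)
m[:int(proj(d,[.54,-.4,0])[0][1])]=0
D0=dict(np.load("top0.npz"));S0=dict(np.load("side0.npz"))
for D in (D0,S0):
  print(fit(D,punch(.018),(.465,-.3975,-.35),soft_steel(D,60,110),pad=2))
E
```

```text
t 17.58 p [ 0.4657 -0.3608  0.1878] phi 69.87 tilt(rotvec tool cm/deg) [ 0.02  0.05 -0.  ] F [ 0.8  0.2 -0.4] w 4.5 q [ 0.11  0.44  0.65  1.65 -0.29  1.14  2.05]
-> rz total 0.07  shift cm if before rot [-1.19 -3.47  5.77]  if after rot [-1.19 -3.47  5.77] rows>= 1.6
(array([0.48954247, 0.19012283, 0.08236334]), np.float64(0.15264661806201044))
(array([0.48333404, 0.25558327, 0.07441357]), np.float64(0.1234745352194598))
[513.01255748 244.58693238]
(array([ 0.46441597, -0.39866809, -0.3368073 ]), np.float64(0.0769891862788141))
(array([ 0.46526627, -0.39621283, -0.35939112]), np.float64(0.06792255346176848))
```

View pics/top9.png

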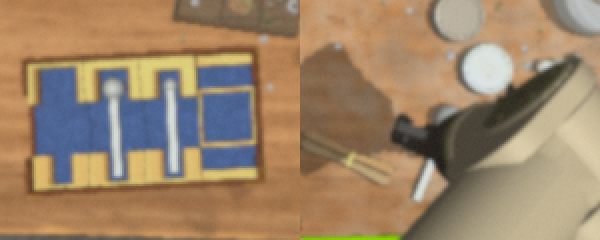

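View pics/side9.png

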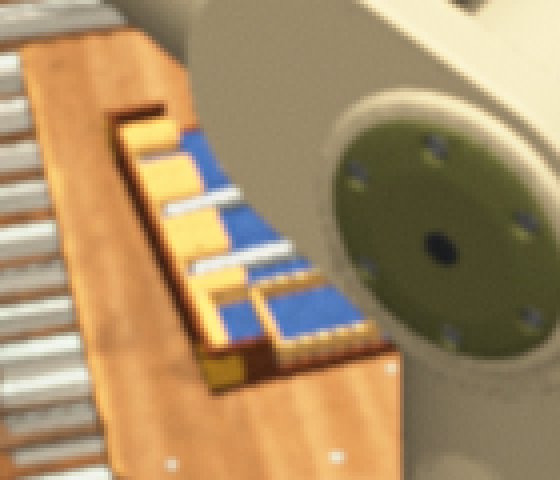

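>>> send_rows(targets=[{"hand":3.2,"x":-0.6,"y":-1.75,"z":0,"rx":0,"ry":0,"rz":0},{"hand":3.2,"x":-0.6,"y":-1.75,"z":1,"rx":0,"ry":0,"rz":0},{"hand":3.2,"x":0,"y":0,"z":2,"rx":0,"ry":0,"rz":0},{"hand":3.2,"x":0,"y":0,"z":2,"rx":0,"ry":0,"rz":0},{"hand":3.2,"x":0,"y":0,"z":1,"rx":0,"ry":0,"rz":0},{"hand":3.2,"x":0,"y":0,"z":0,"rx":0,"ry":0,"rz":0},{"hand":3.2,"x":0,"y":0,"z":0,"rx":0,"ry":0,"rz":0},{"hand":3.2,"x":0,"y":0,"z":0,"rx":0,"ry":0,"rz":0},{"hand":3.2,"x":0,"y":0,"z":0,"rx":0,"ry":0,"rz":0},{"hand":3.2,"x":0,"y":0,"z":0,"rx":0,"ry":0,"rz":0}])

```text
t: 18.52
eef_pos: [0.4656, -0.3963, 0.1281]
ee_rot: [0.175, 0.985, -0.0, 0.001]
wrist_force: [0.3, -0.4, 0.4]
gripper_width: 0.375
```

```bash
python3 plan.py .465 -.3975 .079 69.8; python3 - <<'E'
from workcell import *; import cv2
cv2.imwrite(f"pics/side10.png",snapshot("side")["pixels"][300:460,260:440].repeat(4,0).repeat(4,1))
E
```

```text
t 18.52 p [ 0.4656 -0.3963  0.1281] phi 69.85 tilt(rotvec tool cm/deg) [-0.02  0.1   0.  ] F [ 0.3 -0.4  0.4] w 3.2 q [ 0.2   0.56  0.62  1.64 -0.36  1.05  2.14]
-> rz total 0.05  shift cm if before rot [ 0.02 -0.13  4.91]  if after rot [ 0.02 -0.13  4.91] rows>= 1.2
```

View pics/side10.png

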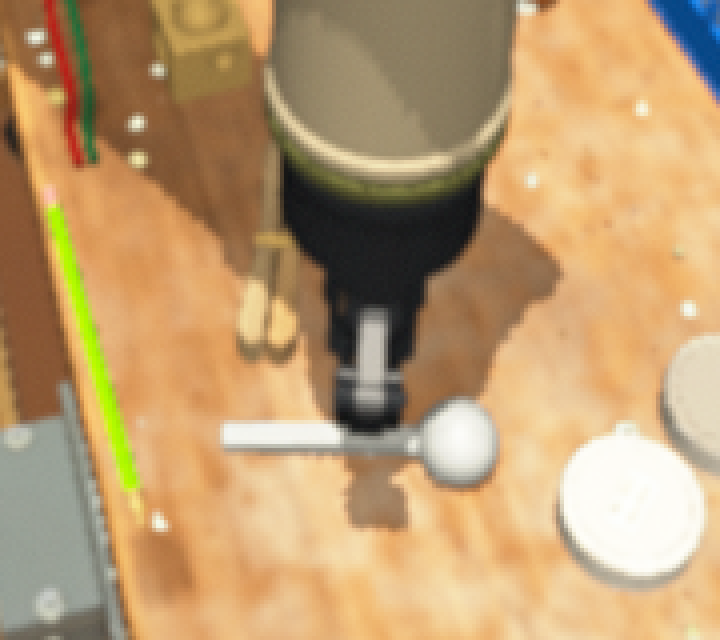

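Gripper is above the large punch's shank near (352,408). Descend and grip.

>>> send_rows(targets=[{"hand":3.2,"x":0,"y":-0.1,"z":1.5,"rx":0,"ry":0,"rz":0},{"hand":3.2,"x":0,"y":0,"z":1.8,"rx":0,"ry":0,"rz":0},{"hand":3.2,"x":0,"y":0,"z":1.0,"rx":0,"ry":0,"rz":0},{"hand":3.2,"x":0,"y":0,"z":0.6,"rx":0,"ry":0,"rz":0},{"hand":3.2,"x":0,"y":0,"z":0,"rx":0,"ry":0,"rz":0},{"hand":0,"x":0,"y":0,"z":0,"rx":0,"ry":0,"rz":0},{"hand":0,"x":0,"y":0,"z":0,"rx":0,"ry":0,"rz":0},{"hand":0,"x":0,"y":0,"z":0,"rx":0,"ry":0,"rz":0},{"hand":0,"x":0,"y":0,"z":0,"rx":0,"ry":0,"rz":0},{"hand":0,"x":0,"y":0,"z":0,"rx":0,"ry":0,"rz":0}], squeeze=100)

```text
t: 19.4
eef_pos: [0.4652, -0.3976, 0.0789]
ee_rot: [0.175, 0.985, -0.0, 0.001]
wrist_force: [-0.8, 0.5, 6.2]
gripper_width: 0.079
```

```bash
python3 plan.py
```

```text
t 19.4 p [ 0.4652 -0.3976  0.0789] phi 69.83 tilt(rotvec tool cm/deg) [-0.03  0.1   0.  ] F [-0.8  0.5  6.2] w 0.68 q [ 0.23  0.62  0.58  1.67 -0.4   0.97  2.17]
```

>>> send_rows(targets=[{"hand":0,"x":0,"y":0,"z":-0.5,"rx":0,"ry":0,"rz":0},{"hand":0,"x":0,"y":0,"z":-1,"rx":0,"ry":0,"rz":0},{"hand":0,"x":0,"y":0,"z":-2,"rx":0,"ry":0,"rz":0},{"hand":0,"x":0,"y":0,"z":-2,"rx":0,"ry":0,"rz":0},{"hand":0,"x":0,"y":0,"z":-2,"rx":0,"ry":0,"rz":0},{"hand":0,"x":0,"y":0,"z":-2,"rx":0,"ry":0,"rz":0},{"hand":0,"x":0,"y":0,"z":-1,"rx":0,"ry":0,"rz":-6.1},{"hand":0,"x":0,"y":0,"z":0,"rx":0,"ry":0,"rz":-6.1},{"hand":0,"x":0,"y":0,"z":0,"rx":0,"ry":0,"rz":-6.1},{"hand":0,"x":0,"y":0,"z":0,"rx":0,"ry":0,"rz":-6.1}])

```text
t: 20.23
eef_pos: [0.4646, -0.3969, 0.1838]
ee_rot: [-0.04, 0.999, -0.0, 0.0]
wrist_force: [0.8, -0.8, -2.5]
gripper_width: 0.078
```

```bash
python3 plan.py .4805 .3196 .18 94.2; python3 - <<'E'
from workcell import *; import cv2
cv2.imwrite(f"pics/side11.png",snapshot("side")["pixels"][280:440,260:440].repeat(3,0).repeat(3,1))
E
```

```text
t 20.23 p [ 0.4646 -0.3969  0.1838] phi 94.53 tilt(rotvec tool cm/deg) [-0.01  0.    0.  ] F [ 0.8 -0.8 -2.5] w 0.67 q [ 0.24  0.48  0.55  1.59 -0.27  1.15  2.51]
-> rz total 0.33  shift cm if before rot [-7.25 71.3   0.36]  if after rot [-6.84 71.35  0.36] rows>= 17.2
```

View pics/side11.png

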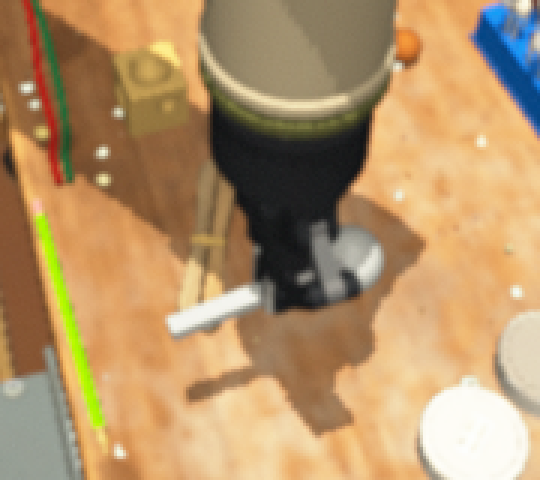

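>>> send_rows(targets=[{"hand":0,"x":-0.3,"y":2.5,"z":0,"rx":0,"ry":0,"rz":0.3},{"hand":0,"x":-0.38,"y":3.9,"z":0,"rx":0,"ry":0,"rz":0},{"hand":0,"x":-0.38,"y":3.9,"z":0,"rx":0,"ry":0,"rz":0},{"hand":0,"x":-0.38,"y":3.9,"z":0,"rx":0,"ry":0,"rz":0},{"hand":0,"x":-0.38,"y":3.9,"z":0,"rx":0,"ry":0,"rz":0},{"hand":0,"x":-0.38,"y":3.9,"z":0,"rx":0,"ry":0,"rz":0},{"hand":0,"x":-0.38,"y":3.9,"z":0,"rx":0,"ry":0,"rz":0},{"hand":0,"x":-0.38,"y":3.9,"z":0,"rx":0,"ry":0,"rz":0},{"hand":0,"x":-0.38,"y":3.9,"z":0,"rx":0,"ry":0,"rz":0},{"hand":0,"x":-0.38,"y":3.9,"z":0,"rx":0,"ry":0,"rz":0}])

```text
t: 21.12
eef_pos: [0.4754, -0.0177, 0.1835]
ee_rot: [-0.033, 0.999, 0.0, 0.0]
wrist_force: [1.4, -0.4, -1.7]
gripper_width: 0.082
```

>>> send_rows(targets=[{"hand":0,"x":-0.38,"y":3.9,"z":0,"rx":0,"ry":0,"rz":0},{"hand":0,"x":-0.38,"y":3.9,"z":0,"rx":0,"ry":0,"rz":0},{"hand":0,"x":-0.38,"y":3.9,"z":0,"rx":0,"ry":0,"rz":0},{"hand":0,"x":-0.38,"y":3.9,"z":0,"rx":0,"ry":0,"rz":0},{"hand":0,"x":-0.38,"y":3.9,"z":0,"rx":0,"ry":0,"rz":0},{"hand":0,"x":-0.38,"y":3.9,"z":0,"rx":0,"ry":0,"rz":0},{"hand":0,"x":-0.38,"y":3.9,"z":0,"rx":0,"ry":0,"rz":0},{"hand":0,"x":-0.38,"y":3.5,"z":0,"rx":0,"ry":0,"rz":0},{"hand":0,"x":-0.3,"y":2.5,"z":0,"rx":0,"ry":0,"rz":0},{"hand":0,"x":0,"y":0,"z":0,"rx":0,"ry":0,"rz":0}])

```text
t: 21.95
eef_pos: [0.4843, 0.3221, 0.1829]
ee_rot: [-0.037, 0.999, 0.001, -0.0]
wrist_force: [-0.5, 0.6, -2.7]
gripper_width: 0.078
```

```bash
python3 plan.py .4805 .3196 .14 94.2
```

```text
t 21.95 p [0.4843 0.3221 0.1829] phi 94.25 tilt(rotvec tool cm/deg) [ 0.16 -0.03  0.  ] F [-0.5  0.6 -2.7] w 0.67 q [-0.79  0.38  0.19  1.66 -0.08  1.11  1.07]
-> rz total 0.05  shift cm if before rot [ 0.4  -0.23  4.29]  if after rot [ 0.4  -0.23  4.29] rows>= 1.0
```

>>> send_rows(targets=[{"hand":0,"x":0.2,"y":-0.1,"z":1.0,"rx":0,"ry":0,"rz":0},{"hand":0,"x":0.2,"y":-0.1,"z":1.5,"rx":0,"ry":0,"rz":0},{"hand":0,"x":0,"y":0,"z":1.2,"rx":0,"ry":0,"rz":0},{"hand":0,"x":0,"y":0,"z":0.5,"rx":0,"ry":0,"rz":0},{"hand":0,"x":0,"y":0,"z":0,"rx":0,"ry":0,"rz":0},{"hand":0,"x":0,"y":0,"z":0,"rx":0,"ry":0,"rz":0},{"hand":0,"x":0,"y":0,"z":0,"rx":0,"ry":0,"rz":0},{"hand":0,"x":0,"y":0,"z":0,"rx":0,"ry":0,"rz":0},{"hand":0,"x":0,"y":0,"z":0,"rx":0,"ry":0,"rz":0},{"hand":0,"x":0,"y":0,"z":0,"rx":0,"ry":0,"rz":0}])

```text
t: 22.78
eef_pos: [0.4828, 0.313, 0.1414]
ee_rot: [-0.034, 0.999, 0.0, 0.0]
wrist_force: [-0.4, 0.1, -2.7]
gripper_width: 0.081
```

```bash
python3 plan.py .4805 .3196 .0882 94.2; python3 - <<'E'
from workcell import *; import cv2
cv2.imwrite(f"pics/side12.png",snapshot("side")["pixels"][120:260,220:360].repeat(4,0).repeat(4,1))
E
```

```text
t 22.78 p [0.4828 0.313  0.1414] phi 93.93 tilt(rotvec tool cm/deg) [0.03 0.04 0.  ] F [-0.4  0.1 -2.7] w 0.7 q [-0.78  0.41  0.19  1.72 -0.09  1.02  1.08]
-> rz total -0.27  shift cm if before rot [0.18 0.67 5.32]  if after rot [0.18 0.67 5.32] rows>= 1.3
```

View pics/side12.png

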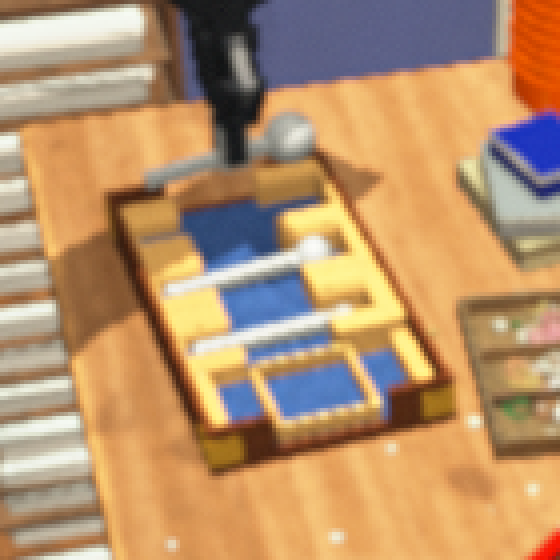

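Large punch is held level above its cradle (ball near crop (290,138)). Correct, then lower.

>>> send_rows(targets=[{"hand":0,"x":0.18,"y":0.67,"z":0,"rx":0,"ry":0,"rz":-0.25},{"hand":0,"x":0,"y":0,"z":1.0,"rx":0,"ry":0,"rz":0},{"hand":0,"x":0,"y":0,"z":1.2,"rx":0,"ry":0,"rz":0},{"hand":0,"x":0,"y":0,"z":1.2,"rx":0,"ry":0,"rz":0},{"hand":0,"x":0,"y":0,"z":0.8,"rx":0,"ry":0,"rz":0},{"hand":0,"x":0,"y":0,"z":0.5,"rx":0,"ry":0,"rz":0},{"hand":0,"x":0,"y":0,"z":0.4,"rx":0,"ry":0,"rz":0},{"hand":0,"x":0,"y":0,"z":0.2,"rx":0,"ry":0,"rz":0},{"hand":0,"x":0,"y":0,"z":0,"rx":0,"ry":0,"rz":0},{"hand":0,"x":0,"y":0,"z":0,"rx":0,"ry":0,"rz":0}])

```text
t: 23.67
eef_pos: [0.4805, 0.3195, 0.0882]
ee_rot: [-0.036, 0.999, 0.0, 0.0]
wrist_force: [-0.2, 0.0, -0.4]
gripper_width: 0.082
```

```bash
python3 plan.py .4805 .3196 .0882 94.2
```

```text
t 23.67 p [0.4805 0.3195 0.0882] phi 94.17 tilt(rotvec tool cm/deg) [ 0.02  0.02 -0.  ] F [-0.2  0.  -0.4] w 0.7 q [-0.78  0.48  0.18  1.75 -0.1   0.91  1.08]
-> rz total -0.03  shift cm if before rot [ 0.    0.01 -0.  ]  if after rot [ 0.    0.01 -0.  ] rows>= 0.0
```

>>> send_rows(targets=[{"hand":3.2,"x":0,"y":0,"z":0,"rx":0,"ry":0,"rz":0},{"hand":3.2,"x":0,"y":0,"z":0,"rx":0,"ry":0,"rz":0},{"hand":3.2,"x":0,"y":0,"z":0,"rx":0,"ry":0,"rz":0},{"hand":3.2,"x":0,"y":0,"z":0,"rx":0,"ry":0,"rz":0},{"hand":3.2,"x":0,"y":0,"z":0,"rx":0,"ry":0,"rz":0},{"hand":3.2,"x":0,"y":0,"z":-1,"rx":0,"ry":0,"rz":0},{"hand":3.2,"x":0,"y":0,"z":-3,"rx":0,"ry":0,"rz":0},{"hand":3.2,"x":0,"y":0,"z":-4,"rx":0,"ry":0,"rz":0},{"hand":3.2,"x":0,"y":0,"z":-2,"rx":0,"ry":0,"rz":0},{"hand":3.2,"x":0,"y":0,"z":0,"rx":0,"ry":0,"rz":0}])

```text
t: 24.5
eef_pos: [0.4827, 0.3208, 0.1946]
ee_rot: [-0.036, 0.999, 0.003, 0.004]
wrist_force: [0.3, 1.0, 0.4]
gripper_width: 0.374
```

```bash
python3 plan.py .450 -.173 .18 92.5
```

```text
t 24.5 p [0.4827 0.3208 0.1946] phi 94.17 tilt(rotvec tool cm/deg) [0.32 0.47 0.  ] F [0.3 1.  0.4] w 3.2 q [-0.8   0.36  0.19  1.66 -0.08  1.12  1.06]
-> rz total 1.67  shift cm if before rot [  6.86 -49.02   1.14]  if after rot [  5.43 -49.2    1.15] rows>= 11.9
```

>>> send_rows(targets=[{"hand":6.4,"x":0.3,"y":-2.6,"z":0,"rx":0,"ry":0,"rz":1.7},{"hand":6.4,"x":0.43,"y":-3.9,"z":0,"rx":0,"ry":0,"rz":0},{"hand":6.4,"x":0.43,"y":-3.9,"z":0,"rx":0,"ry":0,"rz":0},{"hand":6.4,"x":0.43,"y":-3.9,"z":0,"rx":0,"ry":0,"rz":0},{"hand":6.4,"x":0.43,"y":-3.9,"z":0,"rx":0,"ry":0,"rz":0},{"hand":6.4,"x":0.43,"y":-3.9,"z":0,"rx":0,"ry":0,"rz":0},{"hand":6.4,"x":0.43,"y":-3.9,"z":0,"rx":0,"ry":0,"rz":0},{"hand":6.4,"x":0.43,"y":-3.9,"z":0,"rx":0,"ry":0,"rz":0},{"hand":6.4,"x":0.43,"y":-3.9,"z":0,"rx":0,"ry":0,"rz":0},{"hand":6.4,"x":0.43,"y":-3.9,"z":0,"rx":0,"ry":0,"rz":0}])

```text
t: 25.33
eef_pos: [0.4552, -0.0609, 0.1886]
ee_rot: [-0.022, 1.0, 0.0, 0.0]
wrist_force: [1.3, -0.6, -0.8]
gripper_width: 0.748
```

```bash
python3 plan.py .450 -.173 .15 92.5; python3 - <<'E'
from workcell import *; import cv2
import numpy as np
d=snapshot("top"); cv2.imwrite(f"pics/top13.png",d["pixels"][200:320,160:310].repeat(4,0).repeat(4,1))
d=snapshot("side"); cv2.imwrite(f"pics/side13.png",d["pixels"][140:260,220:360].repeat(4,0).repeat(4,1))
E
```

```text
t 25.33 p [ 0.4552 -0.0609  0.1886] phi 92.49 tilt(rotvec tool cm/deg) [ 0.03  0.06 -0.  ] F [ 1.3 -0.6 -0.8] w 6.38 q [-0.35  0.12  0.45  1.98 -0.06  1.05  1.74]
-> rz total -0.01  shift cm if before rot [  1.01 -11.18   3.85]  if after rot [  1.01 -11.18   3.85] rows>= 2.8
```

View pics/top13.png

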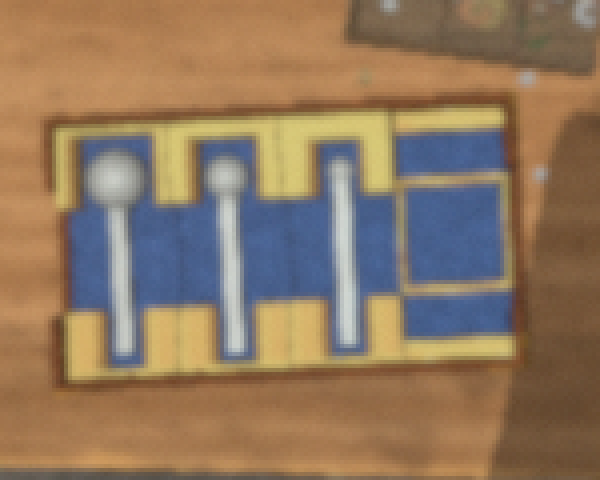

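View pics/side13.png

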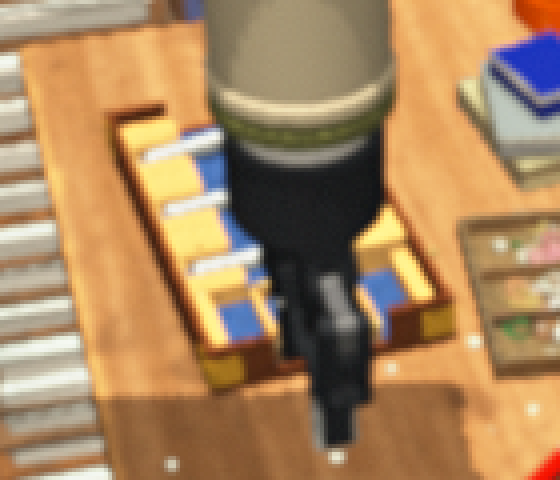

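>>> send_rows(targets=[{"hand":6.4,"x":0.4,"y":-3.9,"z":0,"rx":0,"ry":0,"rz":0},{"hand":6.4,"x":0.4,"y":-3.9,"z":0,"rx":0,"ry":0,"rz":0},{"hand":6.4,"x":0.2,"y":-3.4,"z":1,"rx":0,"ry":0,"rz":0},{"hand":6.4,"x":0,"y":0,"z":2,"rx":0,"ry":0,"rz":0},{"hand":6.4,"x":0,"y":0,"z":0.8,"rx":0,"ry":0,"rz":0},{"hand":6.4,"x":0,"y":0,"z":0,"rx":0,"ry":0,"rz":0},{"hand":6.4,"x":0,"y":0,"z":0,"rx":0,"ry":0,"rz":0},{"hand":6.4,"x":0,"y":0,"z":0,"rx":0,"ry":0,"rz":0},{"hand":6.4,"x":0,"y":0,"z":0,"rx":0,"ry":0,"rz":0},{"hand":6.4,"x":0,"y":0,"z":0,"rx":0,"ry":0,"rz":0}])

```text
t: 26.27
eef_pos: [0.4512, -0.1707, 0.1507]
ee_rot: [-0.022, 1.0, 0.0, 0.001]
wrist_force: [-0.2, 0.1, -0.8]
gripper_width: 0.753
```

```bash
python3 plan.py .450 -.173 .088 92.5; python3 - <<'E'
from workcell import *; import cv2
cv2.imwrite(f"pics/side14.png",snapshot("side")["pixels"][220:360,240:380].repeat(4,0).repeat(4,1))
E
```

```text
t 26.27 p [ 0.4512 -0.1707  0.1507] phi 92.57 tilt(rotvec tool cm/deg) [ 0.    0.08 -0.  ] F [-0.2  0.1 -0.8] w 6.43 q [-0.17  0.24  0.53  1.97 -0.15  0.97  2.04]
-> rz total 0.07  shift cm if before rot [ 0.14 -0.22  6.27]  if after rot [ 0.14 -0.22  6.27] rows>= 1.5
```

View pics/side14.png

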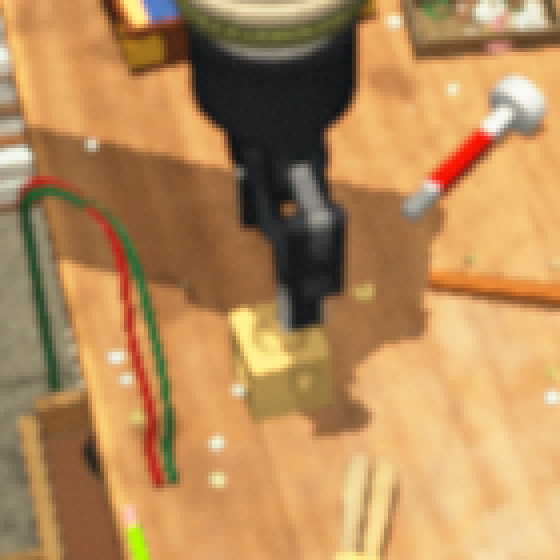

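>>> send_rows(targets=[{"hand":6.4,"x":0.14,"y":-0.22,"z":1.5,"rx":0,"ry":0,"rz":0},{"hand":6.4,"x":0,"y":0,"z":1.5,"rx":0,"ry":0,"rz":0},{"hand":6.4,"x":0,"y":0,"z":1.3,"rx":0,"ry":0,"rz":0},{"hand":6.4,"x":0,"y":0,"z":1.2,"rx":0,"ry":0,"rz":0},{"hand":6.4,"x":0,"y":0,"z":0.8,"rx":0,"ry":0,"rz":0},{"hand":6.4,"x":0,"y":0,"z":0,"rx":0,"ry":0,"rz":0},{"hand":3.5,"x":0,"y":0,"z":0,"rx":0,"ry":0,"rz":0},{"hand":3.5,"x":0,"y":0,"z":0,"rx":0,"ry":0,"rz":0},{"hand":3.5,"x":0,"y":0,"z":0,"rx":0,"ry":0,"rz":0},{"hand":3.5,"x":0,"y":0,"z":0,"rx":0,"ry":0,"rz":0}], squeeze=70)

```text
t: 27.15
eef_pos: [0.4499, -0.1739, 0.0879]
ee_rot: [-0.022, 1.0, -0.0, 0.001]
wrist_force: [-0.4, 0.3, 6.2]
gripper_width: 0.477
```

```bash
python3 plan.py
```

```text
t 27.15 p [ 0.4499 -0.1739  0.0879] phi 92.48 tilt(rotvec tool cm/deg) [-0.02  0.1  -0.  ] F [-0.4  0.3  6.2] w 4.08 q [-0.13  0.34  0.51  2.02 -0.22  0.84  2.11]
```

>>> send_rows(targets=[{"hand":3.5,"x":0,"y":0,"z":0,"rx":0,"ry":0,"rz":0},{"hand":3.5,"x":0,"y":0,"z":-0.5,"rx":0,"ry":0,"rz":0},{"hand":3.5,"x":0,"y":0,"z":-1.5,"rx":0,"ry":0,"rz":0},{"hand":3.5,"x":0,"y":0,"z":-2,"rx":0,"ry":0,"rz":0},{"hand":3.5,"x":0,"y":0,"z":-2,"rx":0,"ry":0,"rz":0},{"hand":3.5,"x":0,"y":0,"z":-2,"rx":0,"ry":0,"rz":0},{"hand":3.5,"x":0,"y":0,"z":-1.5,"rx":0,"ry":0,"rz":-1.7},{"hand":3.5,"x":0,"y":0,"z":-0.5,"rx":0,"ry":0,"rz":0},{"hand":3.5,"x":0,"y":0,"z":0,"rx":0,"ry":0,"rz":0},{"hand":3.5,"x":0,"y":0,"z":0,"rx":0,"ry":0,"rz":0}])

```text
t: 27.98
eef_pos: [0.4489, -0.1734, 0.1863]
ee_rot: [-0.036, 0.999, 0.0, -0.0]
wrist_force: [0.0, -0.2, -3.6]
gripper_width: 0.484
```

```bash
python3 plan.py .4947 .1252 .16 94.2; python3 - <<'E'
from workcell import *; import cv2
cv2.imwrite(f"pics/side15.png",snapshot("side")["pixels"][200:340,240:380].repeat(4,0).repeat(4,1))
E
```

```text
t 27.98 p [ 0.4489 -0.1734  0.1863] phi 94.14 tilt(rotvec tool cm/deg) [ 0.02 -0.04  0.  ] F [ 0.  -0.2 -3.6] w 4.13 q [-0.18  0.18  0.54  1.93 -0.11  1.05  2.05]
-> rz total -0.06  shift cm if before rot [-6.73 29.45  2.64]  if after rot [-6.75 29.44  2.64] rows>= 7.3
```

View pics/side15.png

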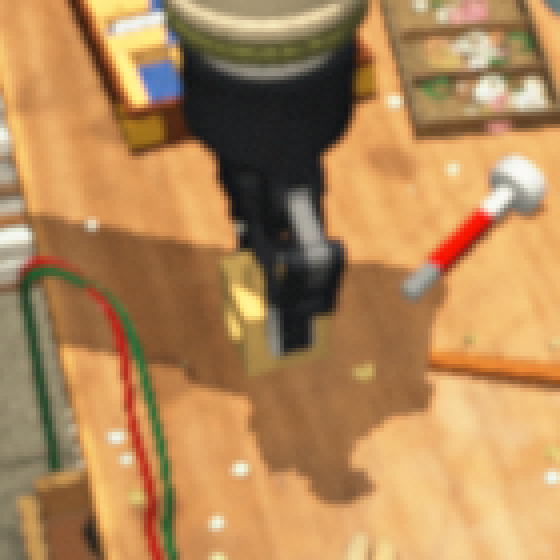

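>>> send_rows(targets=[{"hand":3.5,"x":-0.5,"y":2.4,"z":0,"rx":0,"ry":0,"rz":0},{"hand":3.5,"x":-0.85,"y":3.7,"z":0,"rx":0,"ry":0,"rz":0},{"hand":3.5,"x":-0.85,"y":3.7,"z":0,"rx":0,"ry":0,"rz":0},{"hand":3.5,"x":-0.85,"y":3.7,"z":0,"rx":0,"ry":0,"rz":0},{"hand":3.5,"x":-0.85,"y":3.7,"z":0,"rx":0,"ry":0,"rz":0},{"hand":3.5,"x":-0.85,"y":3.7,"z":0,"rx":0,"ry":0,"rz":0},{"hand":3.5,"x":-0.85,"y":3.7,"z":0,"rx":0,"ry":0,"rz":0},{"hand":3.5,"x":-0.75,"y":3.0,"z":0.5,"rx":0,"ry":0,"rz":0},{"hand":3.5,"x":-0.4,"y":1.8,"z":1,"rx":0,"ry":0,"rz":0},{"hand":3.5,"x":0,"y":0,"z":1,"rx":0,"ry":0,"rz":0}])

```text
t: 28.87
eef_pos: [0.4945, 0.1302, 0.1602]
ee_rot: [-0.04, 0.999, 0.001, -0.001]
wrist_force: [-0.3, 0.6, -3.0]
gripper_width: 0.477
```

>>> send_rows(targets=[{"hand":3.5,"x":0,"y":0,"z":1,"rx":0,"ry":0,"rz":0},{"hand":3.5,"x":0,"y":0,"z":0.5,"rx":0,"ry":0,"rz":0},{"hand":3.5,"x":0,"y":0,"z":0,"rx":0,"ry":0,"rz":0},{"hand":3.5,"x":0,"y":0,"z":0,"rx":0,"ry":0,"rz":0},{"hand":3.5,"x":0,"y":0,"z":0,"rx":0,"ry":0,"rz":0},{"hand":3.5,"x":0,"y":0,"z":0,"rx":0,"ry":0,"rz":0},{"hand":3.5,"x":0,"y":0,"z":0,"rx":0,"ry":0,"rz":0},{"hand":3.5,"x":0,"y":0,"z":0,"rx":0,"ry":0,"rz":0},{"hand":3.5,"x":0,"y":0,"z":0,"rx":0,"ry":0,"rz":0},{"hand":3.5,"x":0,"y":0,"z":0,"rx":0,"ry":0,"rz":0}])

```text
t: 29.7
eef_pos: [0.4952, 0.1245, 0.147]
ee_rot: [-0.036, 0.999, 0.0, 0.0]
wrist_force: [0.5, 0.4, -3.7]
gripper_width: 0.482
```

```bash
python3 plan.py .4947 .1252 .0973 94.2; python3 - <<'E'
from workcell import *; import cv2
cv2.imwrite(f"pics/side16.png",snapshot("side")["pixels"][140:280,240:380].repeat(4,0).repeat(4,1))
E
```

```text
t 29.7 p [0.4952 0.1245 0.147 ] phi 94.18 tilt(rotvec tool cm/deg) [ 0.01  0.01 -0.  ] F [ 0.5  0.4 -3.7] w 4.12 q [-0.58  0.28  0.31  1.89 -0.1   0.98  1.43]
-> rz total -0.02  shift cm if before rot [0.05 0.07 4.97]  if after rot [0.05 0.07 4.97] rows>= 1.2
```

View pics/side16.png

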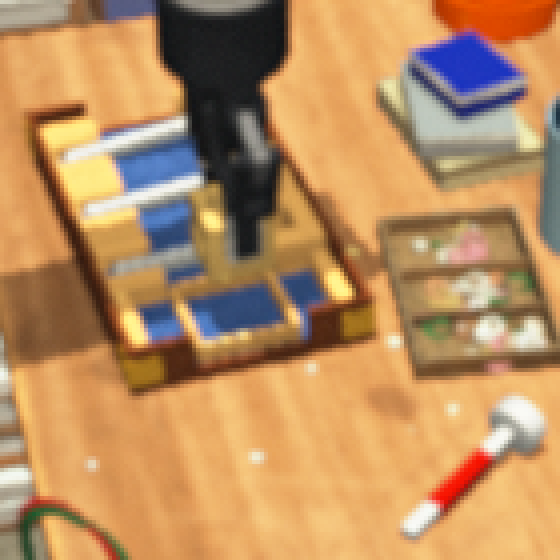

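>>> send_rows(targets=[{"hand":3.5,"x":0.05,"y":0.07,"z":0.5,"rx":0,"ry":0,"rz":0},{"hand":3.5,"x":0,"y":0,"z":1,"rx":0,"ry":0,"rz":0},{"hand":3.5,"x":0,"y":0,"z":1,"rx":0,"ry":0,"rz":0},{"hand":3.5,"x":0,"y":0,"z":0.9,"rx":0,"ry":0,"rz":0},{"hand":3.5,"x":0,"y":0,"z":0.6,"rx":0,"ry":0,"rz":0},{"hand":3.5,"x":0,"y":0,"z":0.4,"rx":0,"ry":0,"rz":0},{"hand":3.5,"x":0,"y":0,"z":0.3,"rx":0,"ry":0,"rz":0},{"hand":3.5,"x":0,"y":0,"z":0.2,"rx":0,"ry":0,"rz":0},{"hand":3.5,"x":0,"y":0,"z":0,"rx":0,"ry":0,"rz":0},{"hand":3.5,"x":0,"y":0,"z":0,"rx":0,"ry":0,"rz":0}])

```text
t: 30.58
eef_pos: [0.4948, 0.1252, 0.0981]
ee_rot: [-0.036, 0.999, 0.0, 0.0]
wrist_force: [-0.9, -0.5, -3.6]
gripper_width: 0.478
```

>>> send_rows(targets=[{"hand":3.5,"x":0,"y":0,"z":0.1,"rx":0,"ry":0,"rz":0},{"hand":3.5,"x":0,"y":0,"z":0,"rx":0,"ry":0,"rz":0},{"hand":5.6,"x":0,"y":0,"z":0,"rx":0,"ry":0,"rz":0},{"hand":5.6,"x":0,"y":0,"z":0,"rx":0,"ry":0,"rz":0},{"hand":5.6,"x":0,"y":0,"z":0,"rx":0,"ry":0,"rz":0},{"hand":5.6,"x":0,"y":0,"z":0,"rx":0,"ry":0,"rz":0},{"hand":5.6,"x":0,"y":0,"z":-1,"rx":0,"ry":0,"rz":0},{"hand":5.6,"x":0,"y":0,"z":-3,"rx":0,"ry":0,"rz":0},{"hand":5.6,"x":0,"y":0,"z":-4,"rx":0,"ry":0,"rz":0},{"hand":5.6,"x":0,"y":0,"z":-3,"rx":0,"ry":0,"rz":0}])

```text
t: 31.42
eef_pos: [0.4949, 0.1249, 0.21]
ee_rot: [-0.036, 0.999, 0.0, 0.001]
wrist_force: [1.8, 0.7, -0.4]
gripper_width: 0.658
```

>>> send_rows(targets=[{"hand":5.6,"x":0.3,"y":-3.5,"z":0,"rx":0,"ry":0,"rz":0},{"hand":5.6,"x":0.3,"y":-3.9,"z":0,"rx":0,"ry":0,"rz":0},{"hand":5.6,"x":0.3,"y":-3.9,"z":0,"rx":0,"ry":0,"rz":0},{"hand":5.6,"x":0.3,"y":-3.9,"z":0,"rx":0,"ry":0,"rz":0},{"hand":5.6,"x":0.3,"y":-3.9,"z":0,"rx":0,"ry":0,"rz":0},{"hand":5.6,"x":0.3,"y":-3.9,"z":0,"rx":0,"ry":0,"rz":0},{"hand":5.6,"x":0.3,"y":-3.9,"z":0,"rx":0,"ry":0,"rz":0},{"hand":5.6,"x":0,"y":-3.0,"z":0,"rx":0,"ry":0,"rz":0},{"hand":5.6,"x":0,"y":0,"z":0,"rx":0,"ry":0,"rz":0},{"hand":5.6,"x":0,"y":0,"z":0,"rx":0,"ry":0,"rz":0}])

```text
t: 32.25
eef_pos: [0.4951, -0.177, 0.2077]
ee_rot: [-0.034, 0.999, -0.0, 0.0]
wrist_force: [-0.2, -0.5, 0.6]
gripper_width: 0.658
```

```bash
python3 plan.py; python3 - <<'E'
from workcell import *; import cv2
import numpy as np
d=snapshot("top"); cv2.imwrite(f"pics/top17.png",d["pixels"][200:320,160:310].repeat(4,0).repeat(4,1))
d=snapshot("side"); cv2.imwrite(f"pics/side17.png",d["pixels"][130:330,240:440].repeat(3,0).repeat(3,1))
E
```

```text
t 32.25 p [ 0.4951 -0.177   0.2077] phi 93.91 tilt(rotvec tool cm/deg) [-0.05  0.03  0.  ] F [-0.2 -0.5  0.6] w 5.62 q [-0.17  0.26  0.53  1.8  -0.14  1.12  2.05]
```

View pics/top17.png

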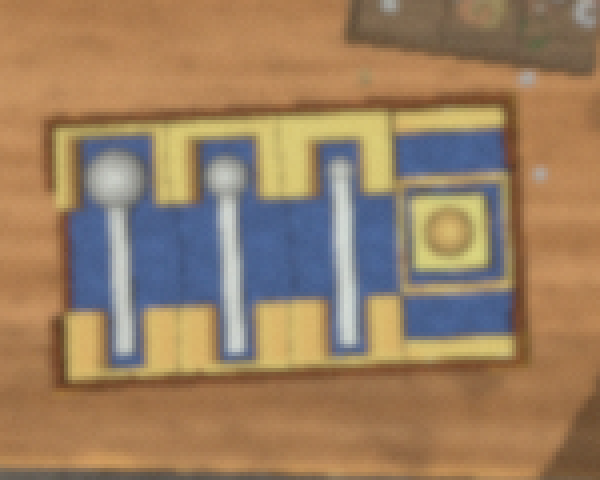

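View pics/side17.png

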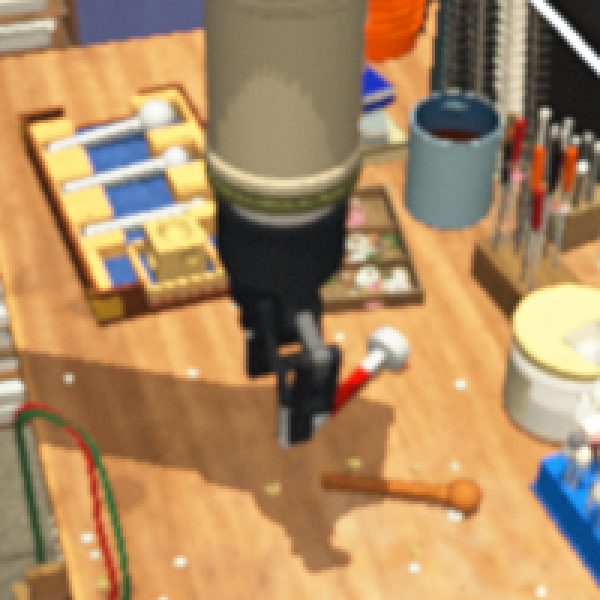

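```bash
python3 -c "
from workcell import ctrl; print(ctrl.job_done())"
```

```text
the job is handed in; nothing more can be done
None
```

The doming set is in its tray and the job is handed in at about 32 s; `job_done()` gives no verdict, so the result rests on my own checks.

- **Placing:** the small, medium and large steel punches went into their own cradles in that order, ball in the well and tail in the channel. The brass cube followed into the square well.
- **Last pictures:** the top view shows all three balls inside their wells, all tails in their channels and the cube square inside its well. The side view agrees but is coarser.
- **Look-alikes:** the red-shank punch and the wooden punch were never touched and lie where they were.
- **Robot:** the gripper ended about 13 cm above the bench (TCP z 0.208 m), touching nothing. The largest wrist force I saw reported was about 6 N.

**Disagreements:**
- The two cameras differed by up to 5 mm on punch positions before grasping, so I used their average.
- My rough fits of the placed punches in the top view were within 3 mm of the target. Those fits were poor because of the surroundings, and I did not fit the large punch or the cube after placing.
- The gripper read about 7 mm on the 10 mm shanks, but the pictures showed each punch held.

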